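# Ready the infusion tank: wedge the tap shut, prise the lid, load the infusers

## Robot

A 6-joint arm with a two-finger parallel gripper is mounted at the origin on the work surface. World frame = base frame: x ahead of the robot, y to its left, z up, the work surface at z = 0. Lengths are in m, angles in degrees, forces in N, time in s.
With the tool pointing down it reaches from about 0.25 to 0.725 m from the base axis. Payload 9.7 kg.
Tool frame: the origin (TCP) lies at the very end of the fingers, on their centre line; the grasp point (between the pads) lies 19 mm behind it; y points along the fingers, x is the direction in which the jaws open and shut, and the axes are right-handed (so a half turn about y gives the same grasp; the last joint's range is limited). The gripper opens to 85 mm and grips with 20 to 120 N. Pads are 22 mm wide; open, the fingers measure 114 mm over their backs; the gripper's body (76 mm by 85 mm) begins 54 mm behind the grasp point. The pads swing forward as they close: fully open they stand 13 mm farther back than shut.
Start: joints at [65.89, 4.979, 10.078, 95.1, 0, 90], TCP at [0.225, 0.502, 0.231] pointing down, gripper open.
Joint ranges: [-179.16, 179.16], [-48.56, 103.87], [-65.8, 70.77], [-126.05, 130.52], [-82.76, 87.17], [-180, 180]. Speed limits (degrees/s): [127.2, 127.2, 147.25, 180, 180, 180].

## Interface

Orientations are given as [roll, pitch, yaw] about the fixed x, y, z axes, in that order (R = Rz(yaw) Ry(pitch) Rx(roll)).
In Python, from workcell import bot gives the robot as it stands.
- The arm moves only by the shell command python3 -m jog 'ROWS' [FORCE]. ROWS is JSON, a list of rows, each a list of 7 numbers: the closure, from 0 (fully open) to 1 (shut), then the shift along the world's x, y, z in units of 25 mm (1.0 is 25 mm), then the turn, a rotation vector about the world's x, y, z in units of 5 degrees (1.0 is 5 degrees). A call has 1 to 5 rows; each row is the pose to reach, as a shift and turn from the pose commanded when the call began; what a row does not reach only later rows make up. A row lasts 1/10 s, in which the tool goes at most 50 mm and 8.59 degrees, less where a joint would pass 70% of its speed; a pose out of reach is approached as far as the arm can. A call with a gripper value outside its range is refused whole. The fingers move at their own pace and stop on an object; FORCE is the grip in N (left out, the last holds). Time passes only in rows, so rows that repeat a pose let the fingers close. It gives the time, the measured TCP pose, the force and the opening at its end, in the units of the state.
- bot.get_obs(): the state, without advancing time (a new reading comes with each control period).
- bot.camera(name): name is "side" or "top" or "wrist"; returns (picture, depth): 384x512x3 uint8, red, green, blue; 384x512 float32, m along the optical axis (not along the pixel's ray), 0 where there is no reading.
- bot.camera_model(name): a dict with "fx", "fy", "cx", "cy" (pixels), "rvec" (rotation vector, rad) and "tvec" (3), from world to camera coordinates, as OpenCV has them; the wrist camera has in their place "tool_from_camera" (4x4, takes a point from camera to tool coordinates, whose origin is the TCP and whose axes are the tool frame's). Camera axes: x right, y down, z forward; pixel columns grow to the right and rows downward; lengths in m; the calibration is good to about 2 mm. The wrist camera is an equidistant fisheye: a pixel r from the principal point sees the ray r / f radians off the axis. A picture is of the moment at which its call begins: read the wrist's pose just before it. camera_model takes no time and is no camera call.
- bot.job_done(): hands the job in, once; it reports no verdict.
Trained networks look in the newest picture that a camera, given by its name, has taken for a name from the list of things; names that differ only in an ending like _2 or _b are one class to them, and where a whole thing is asked for, a point or a joint stands for the part that bears it (a point fixed in the world has none). Each returns a list of dicts, best first, with "conf" (0 to 1); they miss things now and then, are a little off and sometimes report something else, mostly with a low value. They report only what shows in the picture. A call takes as long as a camera call. They do not tell look-alikes from the thing itself.
- bot.regions_of(camera, label): "pixels" (384x512 bool, what is visible of it) and "point" ([row, column] in pixels, amid what is visible of it).
The state is a dict: "time": time; "q": joint angles; "qd": joint speeds; "joint_efforts": joint torques, N m; "ee_pos": TCP position; "tcp_rot": TCP orientation; "wrist_force": force on the tool from outside, world axes, zero at the start; "torque": the same for the moment, N m; "opening": finger opening in m.
Only numpy, scipy, OpenCV 4.12 (cv2) and the standard library are available. Lean on these libraries where they do the work, as an engineer would, in place of code of your own. Each camera call takes 0.05 s, during which the arm holds its last target. There are 200 camera calls.

## Task

Get the steel drinks tank ready for filling: first shut its tap by turning the wooden T-handle crosswise to the spout while pressing it down, so that the plug is wedged fully home and stays there; next prise up the tank's tight lid with the blade of the spreader and put every steel infuser canister from the counter inside. Then close the lid completely and lay the spreader back lengthwise on its wooden board, leaving the other pantry things where they are.

Things in the scene. Friction and masses are not known exactly. Their poses are not given: they have to be found in the camera images.
- tank: Fixed steel drinks tank, 150 mm deep (its x) x 250 mm wide (its y), rim 110 mm above the counter, walls 5 mm. Origin: centre of its underside; x points from its front to its hinged back, z up. Solid up to its inner floor, 55 mm above the counter (55 mm below the rim); clear inside 140 x 240 mm. The tap stands before its front, to the +y side.
- tank_slot (a point): In the pry slot, at its mouth, 60 mm from the tank's middle to the -y side, 106 mm above the counter. A fixed ledge 14 mm deep (top at 102 mm, 6 mm thick) runs along the whole front under the lid's overhanging lip: the slot between them is 8 mm high, 14 mm deep to the tank wall, open to the front, too low for fingertips; a blade fits anywhere along it.
- tap_top (a point): Centre of the top of the fixed brass tap body, 34 mm wide, 62 mm above the counter, 70 mm before the tank's front wall (tank x = -145, y = +70 mm). Neck to the tank at 42 mm height; the spout points to the front (tank -x) and reaches 50 mm from here.
- lid (a joint): Hinge of the tank's flat grey plastic lid (164 x 250 x 7 mm, 150 g): 0 closed, grows as it opens upward to its stop at 1.65 rad, leaning slightly back. Stiff: it stays at any angle; lifting it at the lip takes about 2 N at first.
- lid_hinge (a point): The lid's hinge axis, middle of the top of the tank's back wall (110 mm high); the axis runs along the tank's y. The closed lid lies on top of the rim, from 110 to 117 mm.
- lid_lip (a point): Middle of the front lower edge of the lid, 164 mm from the hinge axis; moves with the lid.
- key_grip (a point): Centre of the T-handle's wooden bar (46 mm long, 11 thick, 24 high; turns with it, bar along this point's y, x square to it). 95 mm above the counter with the tapered plug proud, 89 mm fully home (its brass shoulder then meets the tap body). Shut: bar crosswise to the spout, along the tank's y. At the start it is turned 0.9 to 1.3 rad counter-clockwise (from above) from shut.
- key (a joint): Turn of the T-handle, counter-clockwise from above: 0 = crosswise = shut; 0.9 to 1.3 at the start; stops at -0.35 and 1.45. Ease off the press before letting go, or the handle may be kicked round.
- plug_foot (a point): A point on the tap's axis in the turning plug, 62 mm above the counter when proud, 56 when home; the taper begins to grip after 1 mm. Pressed without turning it sticks well short of home even at 25 N (some 40 N would be needed); pressed with 10 to 25 N while being turned (either way, some 0.3 N m) it sinks home within a radian and then holds; if it is not wedged, 1 to 2 N push it up again.
- board: Fixed flat wooden board for the spreader, 250 (x) x 70 x 8 mm. Origin: centre of its underside.
- spreader: Spreader lying along its x axis: wooden handle 110 x 16 mm, 18 mm high, and ahead of it (+x) a steel blade 18 mm wide, 3 mm thick, at half the handle's height. Origin: centre of the handle's underside; it balances 50 mm ahead of that, grip it about 35 mm ahead. 60 g.
- spreader_mid (a point): Middle of the whole spreader, 50 mm ahead of its origin, 9 mm above its underside; this was over the board's centre.
- spreader_tip (a point): Tip of the blade, 155 mm ahead of the origin, 9 mm above the underside.
- can1: Steel infuser canister, a squat cylinder 42 mm in diameter and 30 mm tall, 60 g, standing on the counter. Origin: centre of its underside. Two to four of can1..can4 are present.
- can2: Steel infuser canister, a squat cylinder 42 mm in diameter and 30 mm tall, 60 g, standing on the counter. Origin: centre of its underside. Two to four of can1..can4 are present.
- can3: Steel infuser canister, a squat cylinder 42 mm in diameter and 30 mm tall, 60 g, standing on the counter. Origin: centre of its underside. Two to four of can1..can4 are present.
- can4: Steel infuser canister, a squat cylinder 42 mm in diameter and 30 mm tall, 60 g, standing on the counter. Origin: centre of its underside. Two to four of can1..can4 are present.
- spice_jar: Bystander: small jar, 38 mm in diameter, 60 mm tall, among the canisters. Origin: centre of its underside.
- oil_bottle: Bystander: bottle, 64 mm in diameter, 200 mm tall.
- mug: Bystander: mug, 80 mm in diameter, 90 mm tall.
- bowl: Bystander: bowl, 140 mm in diameter, 60 mm tall.
- honey_jar: Bystander: jar, 70 mm in diameter, 90 mm tall.
Mind the look-alikes: they are no part of the job. What is shaped like the can3 but purple or turquoise is not meant.

How it is judged:
By the outcome, as a careful person would: the job done as asked, in the order asked, and still so for the second after the job is handed in, with the robot touching nothing.
Of can1, can2, can3, can4 only 2 to 4 are there at a start; the rules pass over those that are not, and their reading is None.
At some moment in a run one of can1, can2, can3, can4 may be knocked a few centimetres aside while the robot is not near it.
It also fails if it takes over 210 s, if anything falls off the work surface, if the arm or the gripper's body presses on something with over 40 N, if the wrist force passes 120 N, or if a joint passes its speed limit or range.

## Working session

There is one attempt and no reset: what is moved stays moved. The work goes in short steps, Python scripts to look and compute and a shell command to move; the robot and the scene stay as the last step left them, time stands still between calls to the robot, and variables do not carry over. Pictures are saved under pics/ and viewed, about 12 in all and at most 16, crops included, and the job is handed in when it is done.

```bash
ls; mkdir -p pics
cat > h.py <<'E'
import numpy as np, cv2
from scipy.spatial.transform import Rotation as R
from workcell import bot
def cloud(name):
    o=bot.get_obs(); rgb,d=bot.camera(name); m=bot.camera_model(name)
    v,u=np.mgrid[:384,:512]
    if name!='wrist':
        c=np.stack([(u-m['cx'])/m['fx']*d,(v-m['cy'])/m['fy']*d,d],-1)
        Rm=cv2.Rodrigues(np.array(m['rvec'],float))[0]
        P=(c-np.array(m['tvec']).ravel())@Rm
    else:
        x=(u-m['cx'])/m['fx'];y=(v-m['cy'])/m['fy'];r=np.hypot(x,y)+1e-9
        t=np.tan(np.minimum(r,1.5))/r
        c=np.stack([x*t*d,y*t*d,d],-1)
        T=np.array(m['tool_from_camera']); p=c@T[:3,:3].T+T[:3,3]
        P=p@R.from_euler('xyz',o['tcp_rot'],degrees=True).as_matrix().T+np.array(o['ee_pos'])
    P[d==0]=np.nan
    return rgb,P
def save(rgb,fn,crop=None,s=1):
    if crop: rgb=rgb[crop[0]:crop[1],crop[2]:crop[3]]
    cv2.imwrite('pics/'+fn,cv2.resize(rgb[:,:,::-1],None,fx=s,fy=s,interpolation=cv2.INTER_CUBIC))
E
python3 - <<'E'
from h import *
print(bot.get_obs())
for n in ('top','side'):
    rgb,P=cloud(n); save(rgb,n+'0.png',s=1.5); np.save(n+'P.npy',P)
    for l in ['tank','lid','key','board','spreader','can1','spice_jar','oil_bottle','mug','bowl','honey_jar']:
        for r in bot.regions_of(n,l):
            if r['conf']<.2: continue
            q=P[r['pixels']]; q=q[~np.isnan(q[:,0])]
            print(n,l,round(r['conf'],2),np.round(r['point']),len(q),np.round(np.median(q,0),3),np.round(np.percentile(q,3,axis=0),3),np.round(np.percentile(q,97,axis=0),3), np.median(rgb[r['pixels']],0))
E
```

```text
pics
{'time': 0.0, 'q': array([6.58912118e+01, 5.01200917e+00, 1.00342845e+01, 9.50992356e+01,
       4.94343396e-04, 8.99999476e+01]), 'qd': array([ 0.04129047, -0.00560945, -0.03369862, -0.01792434,  0.09976322,
       -0.02375076]), 'joint_efforts': array([-4.83981130e-04, -5.20385492e+01,  4.64803183e+01,  1.64386583e-02,
       -1.01137546e-04, -4.83696880e-06]), 'ee_pos': array([0.22456383, 0.50181823, 0.23057283]), 'tcp_rot': array([-8.99995056e+01,  7.69602886e-02,  6.58912641e+01]), 'wrist_force': array([-0.16374606, -0.357177  ,  1.24856816]), 'torque': array([0.00549661, 0.04585573, 0.02889684]), 'opening': 0.08548137330861609}
top tank 0.56 [162. 316.] 6185 [ 0.59  -0.184  0.118] [ 0.477 -0.308  0.049] [ 0.676 -0.074  0.122] [57. 58. 53.]
top lid 0.68 [159. 322.] 5610 [ 0.598 -0.193  0.118] [ 0.522 -0.309  0.114] [ 0.677 -0.076  0.122] [57. 58. 53.]
top key 0.42 [212. 295.] 91 [ 0.466 -0.115  0.108] [ 0.445 -0.126  0.059] [ 0.487 -0.104  0.111] [53. 41. 29.]
top key 0.42 [161. 321.] 5482 [ 0.598 -0.193  0.118] [ 0.522 -0.308  0.114] [ 0.675 -0.077  0.122] [57. 58. 53.]
to
[... 2951 characters left out ...]
 0.339 0.033] [  4. 124. 115.]
side can1 0.53 [151. 232.] 89 [0.567 0.345 0.026] [0.551 0.332 0.005] [0.585 0.373 0.033] [83. 83. 80.]
side can1 0.5 [178. 223.] 129 [0.456 0.22  0.026] [ 0.437  0.207 -0.002] [0.477 0.282 0.033] [88. 88. 83.]
side oil_bottle 0.56 [159. 288.] 639 [0.689 0.127 0.099] [0.669 0.113 0.005] [0.721 0.157 0.197] [114.  92.  74.]
side mug 0.84 [327. 297.] 1115 [ 0.405 -0.422  0.047] [ 0.356 -0.468  0.   ] [ 0.438 -0.388  0.089] [125. 118. 111.]
side bowl 0.65 [315. 348.] 1927 [ 0.554 -0.452  0.023] [ 0.483 -0.519  0.001] [ 0.601 -0.399  0.059] [ 59.  88. 115.]
side honey_jar 0.83 [159. 158.] 445 [0.276 0.396 0.06 ] [0.247 0.382 0.003] [0.308 0.442 0.091] [94. 83. 34.]
```

View pics/top0.png

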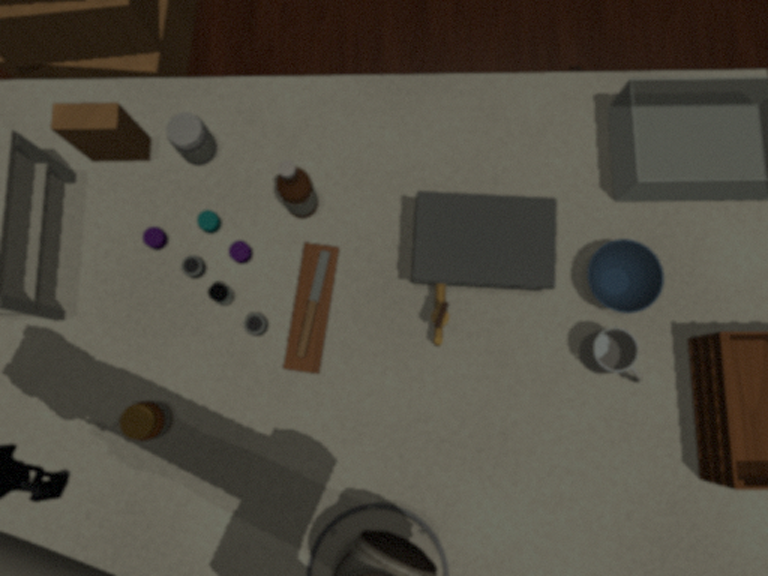

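View pics/side0.png

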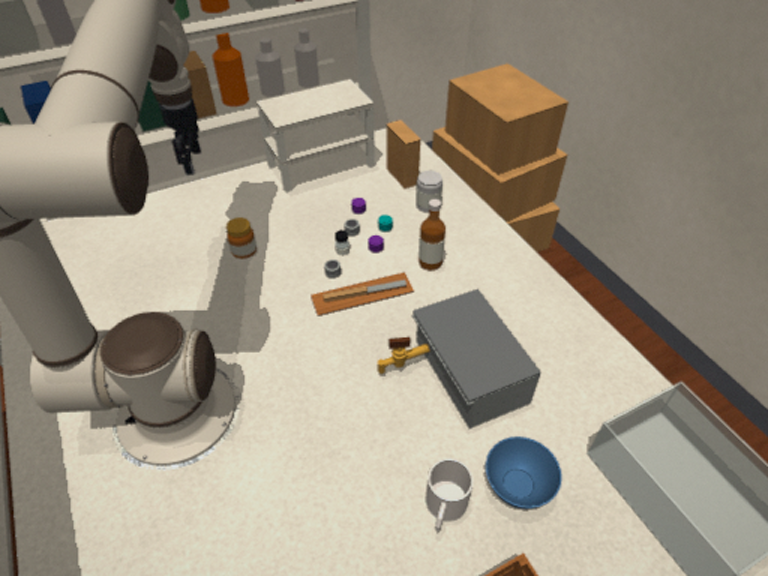

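The scene matches the networks: two steel canisters at top-camera pixels (128,176) and (170,215). The purple ones at (103,160) and (161,166) and the turquoise one at (138,147) are look-alikes, and the black-capped thing at (146,197) is the spice jar. I'll confirm with a crop and fit the poses.

```bash
cat > fit.py <<'E'
from h import *
def rect(q):
    r=cv2.minAreaRect((q[:,:2]*1000).astype(np.float32)); return np.round(r[0],1),np.round(r[1],1),round(r[2],1)
E
python3 - <<'E'
from fit import *
for n in ('top','side'):
    rgb,P=cloud(n)
    if n=='top': save(rgb,'cans.png',(130,235,85,225),5)
    x,y,z=P[...,0],P[...,1],P[...,2]
    def f(m,ok=1):
        m=m.astype(np.uint8)
        k,lab,st,_=cv2.connectedComponentsWithStats(m)
        if k<2: return print(n,'none')
        i=1+np.argmax(st[1:,4]); return P[lab==i]
    box=lambda a,b,c,d,e,g:(x>a)&(x<b)&(y>c)&(y<d)&(z>e)&(z<g)
    for nm,b in dict(lid=(.5,.72,-.35,-.05,.105,.13),board=(.35,.65,.05,.2,.004,.014),spr=(.35,.65,.05,.2,.0145,.04),handle=(.35,.65,.05,.2,.02,.04),keybar=(.43,.51,-.17,-.07,.085,.13),canA=(.53,.61,.32,.4,.02,.045),canB=(.42,.5,.18,.26,.02,.045)).items():
        q=f(box(*b)); 
        if q is not None: print(n,nm,len(q),*rect(q),'med',np.round(np.median(q,0),4),'mean',np.round(q.mean(0),4), 'ztop',np.round(np.percentile(q[:,2],90),4))
E
```

```text
top lid 5633 [ 599.7 -193.2] [250.7 165. ] 86.4 med [ 0.5977 -0.1931  0.1181] mean [ 0.5981 -0.1929  0.1181] ztop 0.1207
top board 1618 [495.9 133.5] [ 90.7 257.4] 81.1 med [0.4889 0.1298 0.0094] mean [0.4907 0.1296 0.0093] ztop 0.0122
top spr 453 [502.1 124. ] [ 23.1 213.9] 76.5 med [0.4986 0.1241 0.0236] mean [0.4992 0.124  0.0235] ztop 0.0291
top handle 293 [480.9 128. ] [ 18.1 170.7] 77.8 med [0.4662 0.1313 0.0263] mean [0.4695 0.1304 0.0259] ztop 0.0298
top keybar 80 [ 466.4 -114.1] [11.  45.2] 69.1 med [ 0.4659 -0.1135  0.1076] mean [ 0.4654 -0.1137  0.1068] ztop 0.1102
top canA 177 [572.9 358.6] [41.4 40. ] 73.4 med [0.5718 0.3562 0.0323] mean [0.572  0.3565 0.0317] ztop 0.035
top canB 179 [459.5 232.1] [40.1 39.7] 46.1 med [0.4578 0.2322 0.0313] mean [0.4586 0.2319 0.0311] ztop 0.0342
side lid 3414 [ 597.3 -197.1] [253.  166.7] 86.0 med [ 0.5931 -0.2116  0.1149] mean [ 0.5939 -0.2078  0.1149] ztop 0.1174
side board 549 [491.8 124.3] [ 77.4 249.8] 80.6 med [0.4951 0.1146 0.0069] mean [0.491  0.1172 0.0073] ztop 0.0102
side spr 226 [496.5 119. ] [ 23.6 208.1] 77.3 med [0.4776 0.1208 0.0199] mean [0.4854 0.1202 0.0204] ztop 0.0258
side handle 106 [450.4 130.1] [ 21.8 113.2] 75.4 med [0.448  0.1295 0.0236] mean [0.4479 0.1291 0.0239] ztop 0.0273
side keybar 87 [ 463.2 -119.5] [12.  42.4] 69.6 med [ 0.4629 -0.1209  0.1016] mean [ 0.4627 -0.1208  0.0992] ztop 0.1064
side canA 65 [569.6 352.6] [41. 43.] 17.7 med [0.568  0.3516 0.0277] mean [0.5688 0.3509 0.0275] ztop 0.0307
side canB 79 [456.9 227.2] [44.4 38.6] 66.5 med [0.4564 0.2256 0.0284] mean [0.4556 0.2265 0.0278] ztop 0.0318
```

View pics/cans.png

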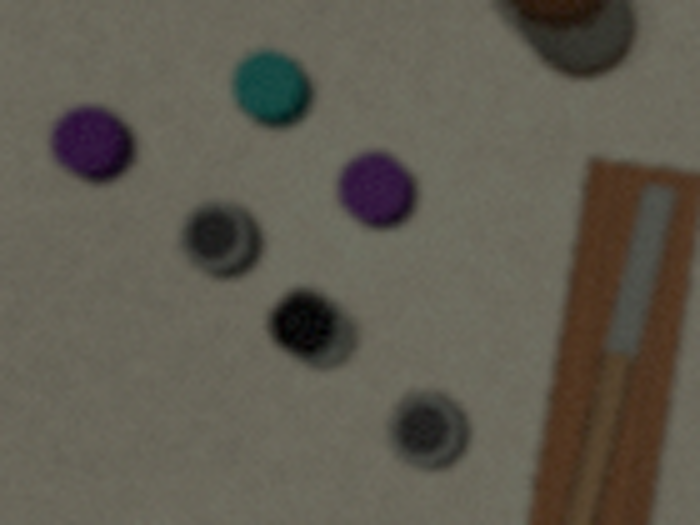

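Confirmed: the steel cans are the two grey ones. The poses are consistent with each other: tank origin about (0.6055,-0.1955) at yaw -3.7°, and the key bar 73° counter-clockwise from shut. Next I move above the key.

```bash
python3 -m jog '[[0.5,2,-5,0,0,0,0.6],[0.5,4,-10,0,0,0,0.6],[0.5,6,-12,0,0,0,0.6],[0.5,6,-12,0,0,0,0.6],[0.5,6,-12,0,0,0,0.6]]' 40
python3 -m jog '[[0.5,2,-5,0,0,0,0],[0.5,3,-8,0,0,0,0],[0.5,3.6,-10,-1,0,0,0],[0.5,3.6,-12.7,-1.5,0,0,0],[0.5,3.6,-12.7,-1.5,0,0,0]]'
```

```text
time: 1.8
ee_pos: [0.334, 0.2757, 0.2314]
tcp_rot: [-90.0, -0.0, 68.9]
wrist_force: [1.4, 1.3, 0.0]
opening: 0.0425
time: 2.3
ee_pos: [0.4063, 0.0389, 0.2075]
tcp_rot: [-90.1, -0.0, 68.9]
wrist_force: [1.4, 1.4, -0.0]
opening: 0.0428
```

```bash
python3 -m jog '[[0.5,0,0,0,0,0,0],[0.5,0,0,0,0,0,0],[0.5,0,0,0,0,0,0]]'
python3 - <<'E'
from fit import *
print(bot.get_obs()['q'],bot.get_obs()['wrist_force'])
rgb,P=cloud('wrist'); save(rgb,'w1.png',s=1.5)
x,y,z=[P[...,i] for i in range(3)]
m=(abs(x-.465)<.04)&(abs(y+.117)<.045)&(z>.09)&(z<.115)
print(m.sum(), rect(P[m]) if m.sum() else '',np.nanpercentile(P[m][:,2],90) if m.sum() else '')
for l in ['key']:
    for r in bot.regions_of('wrist',l):
        q=P[r['pixels']];print(r['conf'],r['point'],np.nanmedian(q,0),rect(q[q[:,2]>.09]) if (q[:,2]>.09).sum()>5 else '')
E
```

```text
time: 2.6
ee_pos: [0.4062, 0.0415, 0.2077]
tcp_rot: [-90.0, -0.0, 68.9]
wrist_force: [0.5, -0.3, 0.1]
opening: 0.0425
[ 5.82090649e+00 -1.47617651e+01 -1.09185137e+01  9.38254311e+01
  1.46086955e-02  2.69071884e+01] [ 0.4767942  -0.34847772  0.10374892]
133 (array([ 447.4, -107.3]), array([16.6,  9.3]), 21.8) 0.10671492247518566
0.55 [176.8, 331.5] [0.45643077 0.12932964 0.00864037] 
0.49 [264.2, 137.8] [ 0.44449085 -0.10744374  0.09360453] (array([ 447.6, -107.1]), array([16.7,  8.6]), 18.2)
```

```bash
python3 -m jog '[[0.5,1,-2,0,0,0,0],[0.5,1.8,-4,0,0,0,0],[0.5,2.35,-5.4,-0.4,0,0,0],[0.5,2.35,-6.3,-0.6,0,0,0],[0.5,2.35,-6.34,-0.8,0,0,0]]'
python3 -m jog '[[0.5,0,0,0,0,0,0],[0.5,0,0,0,0,0,0],[0.5,0,0,0,0,0,0]]'
python3 - <<'E'
from fit import *
rgb,P=cloud('wrist'); save(rgb,'w1.png',s=1.5)
x,y,z=[P[...,i] for i in range(3)]
m=(abs(x-.465)<.04)&(abs(y+.117)<.045)&(z>.09)&(z<.115)
print(m.sum(), rect(P[m]) if m.sum() else '',np.nanpercentile(P[m][:,2],90) if m.sum() else '')
E
```

```text
time: 3.2
ee_pos: [0.4654, -0.1185, 0.1868]
tcp_rot: [-90.0, 0.0, 68.9]
wrist_force: [-1.1, 0.2, 0.1]
opening: 0.0431
time: 3.5
ee_pos: [0.4652, -0.1163, 0.1881]
tcp_rot: [-90.0, -0.0, 69.0]
wrist_force: [-0.2, -0.5, 0.2]
opening: 0.0426
789 (array([ 463.3, -117.1]), array([10.7, 45.6]), 69.0) 0.10832408621321814
```

View pics/w1.png

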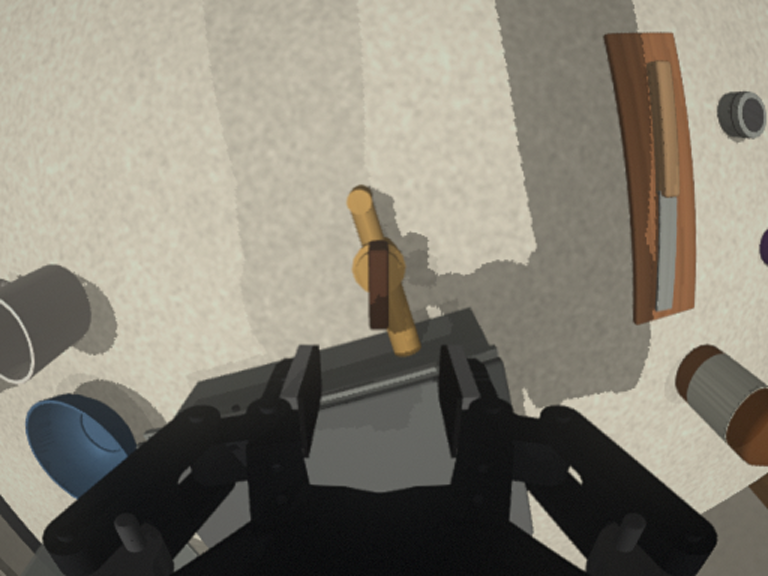

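The wrist view shows the bar lying between and parallel to the pads: bar at (378,285), spout pointing up the picture at (362,200). Descending and gripping.

```bash
python3 -m jog '[[0.5,-0.04,0,-1,0,0,0],[0.5,-0.04,0,-2.5,0,0,0],[0.5,-0.04,0,-4,0,0,0],[0.5,-0.04,0,-4.4,0,0,0],[0.5,-0.04,0,-4.4,0,0,0]]'
python3 -m jog '[[1,0,0,0,0,0,0],[1,0,0,0,0,0,0],[1,0,0,0,0,0,0],[1,0,0,0,0,0,0],[1,0,0,0,0,0,0]]' 100
```

```text
time: 4.05
ee_pos: [0.4633, -0.117, 0.0769]
tcp_rot: [-89.9, 0.0, 68.9]
wrist_force: [0.4, 0.0, 0.2]
opening: 0.043
time: 4.55
ee_pos: [0.4652, -0.1173, 0.0788]
tcp_rot: [-90.2, -0.1, 68.9]
wrist_force: [4.1, 4.3, 1.1]
opening: 0.0094
```

```bash
python3 -m jog '[[1,0,0,-0.05,0,0,0],[1,0,0,-0.1,0,0,0],[1,0,0,-0.1,0,0,0]]'
```

```text
time: 4.85
ee_pos: [0.4653, -0.1173, 0.077]
tcp_rot: [-90.2, -0.1, 68.9]
wrist_force: [1.8, 4.0, 7.6]
opening: 0.0092
```

```bash
python3 -m jog '[[1,0,0,-0.04,0,0,-0.5],[1,0,0,-0.06,0,0,-1.5],[1,0,0,-0.08,0,0,-2.5],[1,0,0,-0.1,0,0,-3.5],[1,0,0,-0.12,0,0,-4]]' 120
```

```text
time: 5.35
ee_pos: [0.4653, -0.1174, 0.0755]
tcp_rot: [-90.2, -0.2, 48.7]
wrist_force: [-3.6, 5.4, 22.2]
opening: 0.009
```

```bash
python3 -m jog '[[1,0,0,0,0,0,-1],[1,0,0,-0.02,0,0,-2],[1,0,0,-0.04,0,0,-3],[1,0,0,-0.05,0,0,-4],[1,0,0,-0.06,0,0,-4.5]]'
```

```text
time: 5.85
ee_pos: [0.4651, -0.1174, 0.0733]
tcp_rot: [-90.1, -0.2, 26.2]
wrist_force: [-2.2, 5.7, 17.5]
opening: 0.009
```

```bash
python3 -m jog '[[1,0,0,0,0,0,-1],[1,0,0,-0.02,0,0,-2],[1,0,0,-0.02,0,0,-3],[1,0,0,-0.02,0,0,-4],[1,0,0,-0.02,0,0,-4.5]]'
python3 -m jog '[[1,0,0,-0.01,0,0,-0.7],[1,0,0,-0.01,0,0,-1.45],[1,0,0,-0.01,0,0,-1.45],[1,0,0,0,0,0,-1.45]]'
```

```text
time: 6.35
ee_pos: [0.465, -0.1174, 0.0732]
tcp_rot: [-90.0, -0.2, 3.7]
wrist_force: [-1.9, 6.4, 23.9]
opening: 0.0091
time: 6.75
ee_pos: [0.465, -0.1174, 0.0733]
tcp_rot: [-90.0, -0.2, -3.4]
wrist_force: [-2.2, 5.9, 12.1]
opening: 0.009
```

Sinking stopped at about 5.6 mm. I'll wiggle with pressure to be sure it is home, then ease off.

```bash
python3 -m jog '[[1,0,0,-0.05,0,0,-1],[1,0,0,-0.05,0,0,-2],[1,0,0,-0.05,0,0,-1],[1,0,0,-0.05,0,0,-0.05],[1,0,0,-0.05,0,0,-0.05]]'
python3 -m jog '[[1,0,0,0.05,0,0,0],[1,0,0,0.1,0,0,0],[1,0,0,0.1,0,0,0],[1,0,0,0.1,0,0,0]]' 30
```

```text
time: 7.25
ee_pos: [0.4651, -0.1174, 0.0731]
tcp_rot: [-90.0, -0.3, -3.4]
wrist_force: [-8.2, 6.9, 28.6]
opening: 0.0089
time: 7.65
ee_pos: [0.4649, -0.1174, 0.0738]
tcp_rot: [-90.0, -0.2, -3.6]
wrist_force: [-3.0, 5.2, 12.4]
opening: 0.0088
```

```bash
python3 -m jog '[[1,0,0,0.03,0,0,0],[1,0,0,0.06,0,0,0],[1,0,0,0.06,0,0,0],[1,0,0,0.06,0,0,0]]' 20
```

```text
time: 8.05
ee_pos: [0.4648, -0.1174, 0.0738]
tcp_rot: [-90.0, -0.1, -3.6]
wrist_force: [2.4, 4.4, 5.0]
opening: 0.0088
```

```bash
python3 -m jog '[[1,0,0,0.04,0,0,0],[0.6,0,0,0.05,0,0,0],[0.6,0,0,0.05,0,0,0],[0.6,0,0,0.05,0,0,0]]'
python3 -m jog '[[0.6,0,0,1,0,0,0],[0.6,0,0,2.5,0,0,0],[0.6,0,0,4,0,0,0],[0.6,0,0,4,0,0,0],[0.6,0,0,4,0,0,0]]'
python3 - <<'E'
from fit import *
rgb,P=cloud('wrist'); save(rgb,'w2.png',s=1.5)
x,y,z=[P[...,i] for i in range(3)]
m=(abs(x-.465)<.03)&(abs(y+.117)<.035)&(z>.085)&(z<.115)
print(m.sum(), rect(P[m]),np.nanpercentile(P[m][:,2],[10,50,90]))
m=(abs(x-.6)<.09)&(abs(y+.195)<.14)&(z>.105)&(z<.13)
print('lid',m.sum(), rect(P[m]),np.nanmedian(P[m][:,2]))
m=(abs(x-.49)<.15)&(abs(y-.13)<.05)
for l in ['board','spreader']:
    for r in bot.regions_of('wrist',l)[:1]:
        q=P[r['pixels']];print(l,r['conf'],r['point'],rect(q[(q[:,2]>(.004 if l=='board' else .013))]))
E
```

```text
time: 8.45
ee_pos: [0.4639, -0.1178, 0.0741]
tcp_rot: [-90.0, 0.0, -3.6]
wrist_force: [0.7, -0.5, -0.7]
opening: 0.0341
time: 8.95
ee_pos: [0.4643, -0.1179, 0.1746]
tcp_rot: [-90.0, -0.1, -3.6]
wrist_force: [-0.3, -1.2, -0.9]
opening: 0.0339
857 (array([ 463.6, -116.5]), array([45.8, 11. ]), 81.3) [0.10055021 0.10227873 0.10314157]
lid 25573 (array([ 597.6, -194.7]), array([249.4, 165.8]), 86.4) 0.11751270414729599
spreader 0.17 [196.5, 394.2] (array([ 545. , -191.2]), array([249.3, 271. ]), 86.3)
```

The bar top dropped 6.0 mm, so the plug is home. The bar reads 81.3° against 86.4°, 5° past shut because it lagged in the wiggle. I'll regrip aligned with the bar and correct that.

```bash
python3 -m jog '[[0.6,0,0,-1.5,0,0,-1.02],[0.6,0,0,-3,0,0,-1.02],[0.6,0,0,-4,0,0,-1.02],[0.6,0,0,-4,0,0,-1.02],[0.6,0,0,-4,0,0,-1.02]]'
python3 -m jog '[[1,0,0,0,0,0,0],[1,0,0,0,0,0,0],[1,0,0,0,0,0,0],[1,0,0,0,0,0,0],[1,0,0,0,0,0,0]]' 120
python3 -m jog '[[1,0,0,-0.06,0,0,0],[1,0,0,-0.08,0,0,0.5],[1,0,0,-0.08,0,0,1],[1,0,0,-0.08,0,0,1.5],[1,0,0,-0.08,0,0,1.5]]'
```

```text
time: 9.6
ee_pos: [0.4635, -0.1175, 0.0739]
tcp_rot: [-90.0, 0.1, -8.7]
wrist_force: [-0.1, -1.0, -0.1]
opening: 0.0343
time: 10.1
ee_pos: [0.465, -0.1178, 0.0759]
tcp_rot: [-90.0, -0.2, -8.7]
wrist_force: [-0.4, -0.1, 5.4]
opening: 0.0087
time: 10.6
ee_pos: [0.4651, -0.1179, 0.0744]
tcp_rot: [-90.0, -0.2, -1.1]
wrist_force: [1.4, 0.9, 6.1]
opening: 0.009
```

```bash
python3 -m jog '[[1,0,0,0.05,0,0,-0.2],[1,0,0,0.07,0,0,-0.3],[1,0,0,0.07,0,0,-0.3]]' 20
python3 -m jog '[[0.6,0,0,0,0,0,0],[0.6,0,0,0,0,0,0],[0.6,0,0,1.5,0,0,0],[0.6,0,0,3,0,0,0],[0.6,0,0,4,0,0,0]]'
python3 -m jog '[[0.6,0,0,0,0,0,0],[0.6,0,0,0,0,0,0]]'
python3 - <<'E'
from fit import *
rgb,P=cloud('wrist'); save(rgb,'w2.png',s=1.5)
x,y,z=[P[...,i] for i in range(3)]
m=(abs(x-.465)<.03)&(abs(y+.117)<.035)&(z>.085)&(z<.115)
print(m.sum(), rect(P[m]),np.nanpercentile(P[m][:,2],[10,50,90]))
E
```

```text
time: 10.9
ee_pos: [0.4649, -0.1178, 0.0747]
tcp_rot: [-90.0, -0.1, -2.7]
wrist_force: [3.8, -1.7, 4.5]
opening: 0.0087
time: 11.4
ee_pos: [0.4638, -0.1175, 0.1757]
tcp_rot: [-90.0, -0.0, -2.7]
wrist_force: [0.9, -0.1, -0.2]
opening: 0.0341
time: 11.6
ee_pos: [0.4638, -0.1176, 0.1735]
tcp_rot: [-90.0, 0.0, -2.7]
wrist_force: [-0.4, -0.4, -0.1]
opening: 0.0342
906 (array([ 463.6, -116.6]), array([46.1, 11.1]), 73.3) [0.09643855 0.10165775 0.10269406]
```

View pics/w2.png

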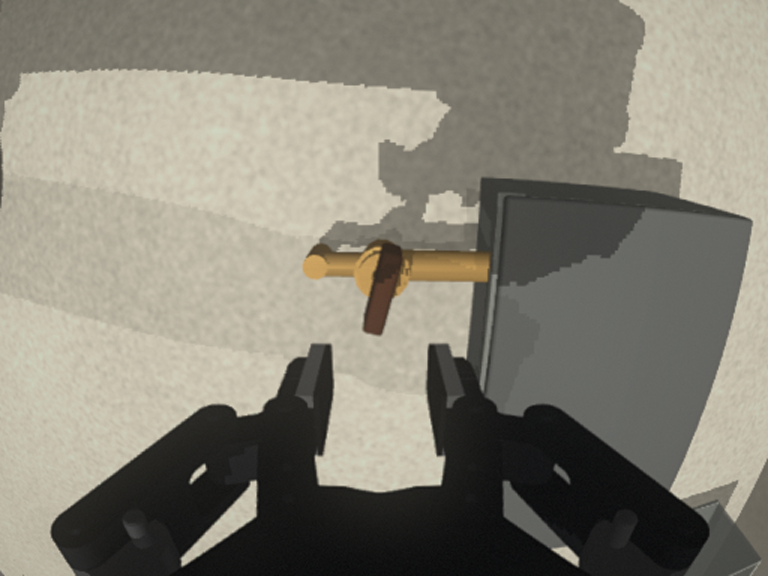

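The picture shows the bar at (380,290) tilted about 13° past crosswise, while the jaws were at 87°, so it was kicked on release under residual press. The plug height is still home. I'll regrip, correct the angle, then bring both force and torque to zero before opening.

```bash
python3 -m jog '[[0.6,0.05,0.02,-1.5,0,0,-1.4],[0.6,0.05,0.02,-3,0,0,-2.8],[0.6,0.05,0.02,-3.9,0,0,-2.8],[0.6,0.05,0.02,-3.9,0,0,-2.8],[0.6,0.05,0.02,-3.9,0,0,-2.8]]'
python3 -m jog '[[1,0,0,0,0,0,0],[1,0,0,0,0,0,0],[1,0,0,0,0,0,0],[1,0,0,0,0,0,0],[1,0,0,0,0,0,0]]' 120
python3 -c "
from workcell import bot;o=bot.get_obs();print(o['torque'])"
python3 -m jog '[[1,0,0,-0.06,0,0,0],[1,0,0,-0.08,0,0,0.7],[1,0,0,-0.1,0,0,1.5],[1,0,0,-0.1,0,0,2.5],[1,0,0,-0.1,0,0,2.7]]'
python3 -c "
from workcell import bot;o=bot.get_obs();print(o['torque'],o['tcp_rot'])"
```

```text
time: 12.15
ee_pos: [0.4646, -0.117, 0.0759]
tcp_rot: [-90.0, 0.1, -16.7]
wrist_force: [0.8, -0.9, 0.1]
opening: 0.0341
time: 12.65
ee_pos: [0.4654, -0.1171, 0.0775]
tcp_rot: [-90.0, -0.1, -16.7]
wrist_force: [-5.6, 2.3, 9.3]
opening: 0.0086
[ 0.39955934  1.10195553 -0.1728813 ]
time: 13.15
ee_pos: [0.4655, -0.1172, 0.0769]
tcp_rot: [-90.0, -0.1, -3.0]
wrist_force: [-11.4, 2.8, 36.9]
opening: 0.0089
[ 0.6076106   2.43136755 -0.18672854] [-90.02158241  -0.14402519  -3.03786672]
```

```bash
python3 -m jog '[[1,0,0,0.05,0,0,0],[1,0,0,0.1,0,0,0],[1,0,0,0.12,0,0,0],[1,0,0,0.12,0,0,0],[1,0,0,0.12,0,0,0]]'
python3 -c "
from workcell import bot;o=bot.get_obs();print(o['torque'],o['tcp_rot'])"
```

```text
time: 13.65
ee_pos: [0.4654, -0.1171, 0.0777]
tcp_rot: [-90.0, -0.1, -3.2]
wrist_force: [-5.3, 1.0, 8.3]
opening: 0.0088
[ 0.29620023  1.12349021 -0.03117699] [-9.00052768e+01 -5.07925815e-02 -3.20660672e+00]
```

```bash
python3 -m jog '[[1,-0.01,0,0.02,0,0,0],[1,-0.02,0,0.03,0,0,0],[1,-0.03,0,0.035,0,0,0],[1,-0.03,0,0.035,0,0,0]]' 60
python3 -m jog '[[1,0,0,0,0,0,0],[1,0,0,0,0,0,0],[1,0,0,0,0,0,0]]' 20
python3 -c "
from workcell import bot;o=bot.get_obs();print(o['torque'],o['tcp_rot'])"
```

```text
time: 14.05
ee_pos: [0.4651, -0.1171, 0.0778]
tcp_rot: [-90.0, -0.1, -3.2]
wrist_force: [3.4, 2.2, 1.0]
opening: 0.0087
time: 14.35
ee_pos: [0.4651, -0.1171, 0.0779]
tcp_rot: [-90.0, -0.1, -3.2]
wrist_force: [4.2, 1.4, 1.8]
opening: 0.0085
[ 0.3883555  -1.28344329 -0.10609351] [-8.99953520e+01 -7.69144964e-02 -3.20238115e+00]
```

```bash
python3 -m jog '[[0.6,0.02,0,0,0,0,0],[0.6,0.02,0,0,0,0,0],[0.6,0.02,0,0,0,0,0],[0.6,0.02,0,0,0,0,0]]'
python3 -m jog '[[0.6,0,0,1,0,0,0],[0.6,0,0,2.5,0,0,0],[0.6,0,0,4,0,0,0],[0.6,0,0,4,0,0,0],[0.6,0,0,4,0,0,0]]'
python3 - <<'E'
from fit import *
rgb,P=cloud('wrist'); save(rgb,'w3.png',s=1.5)
x,y,z=[P[...,i] for i in range(3)]
m=(abs(x-.465)<.03)&(abs(y+.117)<.035)&(z>.085)&(z<.115)
print(m.sum(), rect(P[m]),np.nanpercentile(P[m][:,2],[10,50,90]))
E
```

```text
time: 14.75
ee_pos: [0.4646, -0.1171, 0.0774]
tcp_rot: [-90.0, 0.0, -3.2]
wrist_force: [-0.6, -0.5, 0.3]
opening: 0.0342
time: 15.25
ee_pos: [0.4653, -0.1172, 0.1782]
tcp_rot: [-90.0, -0.1, -3.2]
wrist_force: [-0.4, 0.0, -0.4]
opening: 0.034
823 (array([ 463.6, -116.5]), array([46., 11.]), 84.6) [0.10006625 0.10167599 0.10255986]
```

The key is now at 84.6° against 86.4°, about 0.03 rad from shut, and home. On to the spreader.

```bash
python3 -m jog '[[0.5,0,1.8,0.2,0,0,1.7],[0.5,0,3.6,0.2,0,0,3.4],[0.5,0.3,5,0.2,0,0,5.1],[0.5,0.3,6,0.2,0,0,6.8],[0.5,0.3,7,0.2,0,0,8.5]]'
python3 -m jog '[[0.5,0,1,0.2,0,0,1.7],[0.5,0.3,2,0.2,0,0,3.4],[0.5,0.4,2.4,0.2,0,0,5.1],[0.5,0.4,2.6,0.2,0,0,6.8],[0.5,0.4,2.6,0.2,0,0,7.5]]'
python3 -m jog '[[0.5,0,0,0,0,0,0],[0.5,0,0,0,0,0,0],[0.5,0,0,0,0,0,0]]'
python3 - <<'E'
from fit import *
rgb,P=cloud('wrist'); save(rgb,'w4.png',s=1.5)
for l in ['board','spreader']:
    for r in bot.regions_of('wrist',l)[:2]:
        q=P[r['pixels']]; q=q[(abs(q[:,0]-.49)<.15)&(abs(q[:,1]-.12)<.07)]
        if len(q)<20: continue
        print(l,r['conf'],r['point'],rect(q[(q[:,2]>(.004 if l=='board' else .0145))]),rect(q[q[:,2]>.022]),np.percentile(q[:,2],[10,50,90]))
x,y,z=[P[...,i] for i in range(3)]
b=(abs(x-.49)<.15)&(abs(y-.12)<.07)
for lo,hi in ((.004,.0125),(.0145,.035),(.0235,.035)):
    m=(b&(z>lo)&(z<hi)).astype(np.uint8); k,lab,st,_=cv2.connectedComponentsWithStats(m); i=1+np.argmax(st[1:,4]); print(lo,st[i,4],rect(P[lab==i]))
E
```

```text
time: 15.8
ee_pos: [0.4717, 0.0592, 0.1809]
tcp_rot: [-89.9, 0.1, 39.7]
wrist_force: [0.8, -0.9, -0.4]
opening: 0.0426
time: 16.3
ee_pos: [0.4818, 0.1235, 0.1858]
tcp_rot: [-89.9, 0.1, 77.2]
wrist_force: [0.0, -0.2, 0.3]
opening: 0.0427
time: 16.6
ee_pos: [0.4822, 0.1227, 0.1871]
tcp_rot: [-90.0, 0.0, 76.7]
wrist_force: [0.2, 0.5, -0.6]
opening: 0.0425
board 0.8 [156.6, 263.6] (array([491.5, 126.2]), array([ 70.8, 250.1]), 81.4) (array([411.2, 148.9]), array([1., 0.]), 168.0) [0.00769238 0.0086371  0.00957626]
spreader 0.7 [170.9, 258.8] (array([497.2, 121.4]), array([ 17.6, 209.8]), 77.4) (array([448. , 132.4]), array([ 15.7, 109. ]), 77.0) [0.01865654 0.02524297 0.02721393]
spreader 0.69 [308.5, 35.1] (array([454.9,  64.5]), array([8.4, 2.7]), 69.4) (array([454.9,  64.5]), array([8.4, 2.7]), 69.4) [0.26061563 0.26516639 0.27829949]
0.004 9895 (array([491.5, 126.3]), array([ 71. , 250.2]), 81.4)
0.0145 2802 (array([497.2, 121.4]), array([ 17.7, 209.9]), 77.4)
0.0235 1581 (array([448. , 132.4]), array([ 15.7, 109. ]), 77.0)
```

View pics/w4.png

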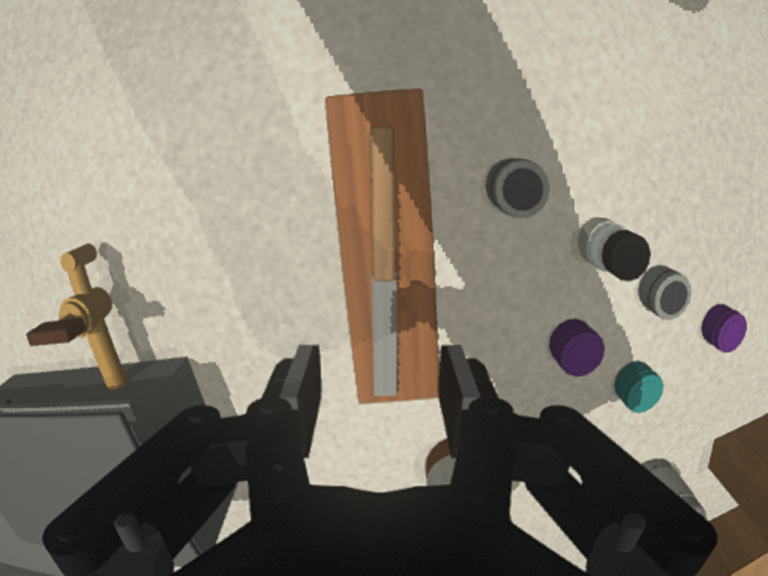

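The wrist view shows the spreader on the board at (383,260), handle towards the robot, parallel to the jaws and centred. Gripping it.

```bash
python3 -m jog '[[0.5,0,0.08,-2,0,0,0.1],[0.5,0,0.08,-4,0,0,0.1],[0.5,0,0.08,-5.8,0,0,0.1],[0.5,0,0.08,-6.8,0,0,0.1],[0.5,0,0.08,-7.04,0,0,0.1]]'
python3 -m jog '[[0.6,0,0,0,0,0,0],[1,0,0,0,0,0,0],[1,0,0,0,0,0,0],[1,0,0,0,0,0,0],[1,0,0,0,0,0,0]]' 100
python3 -m jog '[[1,0,0,1,0,0,0],[1,0,0,2,0,0,0],[1,0,0,4,0,0,0],[1,0,0,5,0,0,0],[1,0,0,5,0,0,0]]'
```

```text
time: 17.25
ee_pos: [0.4804, 0.1243, 0.0085]
tcp_rot: [-89.7, 0.1, 77.3]
wrist_force: [0.6, 0.2, 1.2]
opening: 0.0427
time: 17.75
ee_pos: [0.4839, 0.1253, 0.014]
tcp_rot: [-90.2, -0.1, 77.3]
wrist_force: [-1.8, -0.5, 7.5]
opening: 0.0132
time: 18.25
ee_pos: [0.4847, 0.1255, 0.1421]
tcp_rot: [-90.4, -0.2, 77.3]
wrist_force: [-0.1, -0.1, -0.3]
opening: 0.0128
```

```bash
python3 -m jog '[[1,-1.5,-1,0.6,0,0,0.5],[1,-2.8,-2.5,0.6,0,0,1],[1,-4,-4,0.6,0,0,1.8],[1,-5,-6,0.6,0,0,1.8],[1,-5.18,-7.6,0.6,0,0,1.8]]'
python3 -m jog '[[1,0,-1.8,0,0,0,0],[1,0,-3.6,0,0,0,0],[1,0,-5.2,0,0,0,0],[1,0,-6.5,0,0,0,0],[1,0,-7,0,0,0,0]]'
python3 -m jog '[[1,0,0,0,0,0,0],[1,0,0,0,0,0,0],[1,0,0,0,0,0,0]]'
python3 - <<'E'
from fit import *
rgb,P=cloud('wrist'); save(rgb,'w5.png',s=1.5)
o=bot.get_obs();print(o['ee_pos'],o['tcp_rot'])
x,y,z=[P[...,i] for i in range(3)]
# steel blade points
e=o['ee_pos']; b=np.array([.998,-.0645]);
s=(x-e[0])*b[0]+(y-e[1])*b[1]; t=-(x-e[0])*b[1]+(y-e[1])*b[0]
m=(abs(t)<.025)&(s>-.1)&(s<.14)&(abs(z-e[2])<.03)
for a in np.arange(-.1,.14,.02):
    k=m&(s>=a)&(s<a+.02)
    if k.sum()>10: print(round(a,2),k.sum(),'t',np.round(np.percentile(t[k],[5,95]),4),'dz',np.round(np.median(z[k])-e[2],4))
print('smax',np.percentile(s[m&(s>.06)],99.5) if (m&(s>.06)).any() else None)
L=(abs(x-.6)<.09)&(abs(y+.195)<.14)&(z>.105)&(z<.13)
print('lid',rect(P[L]),np.nanmedian(z[L]))
E
```

```text
time: 18.75
ee_pos: [0.3512, -0.066, 0.1519]
tcp_rot: [-90.1, 0.0, 86.4]
wrist_force: [2.5, -1.1, -0.3]
opening: 0.0133
time: 19.25
ee_pos: [0.3525, -0.2425, 0.1512]
tcp_rot: [-90.0, 0.0, 86.1]
wrist_force: [0.1, 0.6, -1.6]
opening: 0.0131
time: 19.55
ee_pos: [0.3531, -0.2391, 0.1517]
tcp_rot: [-90.0, -0.0, 86.4]
wrist_force: [-0.3, 0.3, -1.5]
opening: 0.0131
[ 0.35315289 -0.23905607  0.1517162 ] [-9.00100302e+01 -2.19648911e-03  8.63788416e+01]
-0.1 862 t [-0.007   0.0069] dz 0.0125
-0.08 1607 t [-0.0071  0.007 ] dz 0.0126
-0.06 1497 t [-0.0073  0.0068] dz 0.0126
-0.04 1329 t [-0.0074  0.0069] dz 0.0125
-0.02 2357 t [-0.0176  0.0175] dz 0.0133
0.0 731 t [-0.0063  0.0065] dz 0.0125
0.02 648 t [-0.0073  0.0075] dz 0.0051
0.04 598 t [-0.0083  0.0081] dz 0.0049
smax 0.06004318859064769
lid (array([ 518.4, -143.3]), array([1.5, 0.9]), 32.7) 0.11466936621932033
```

View pics/w5.png

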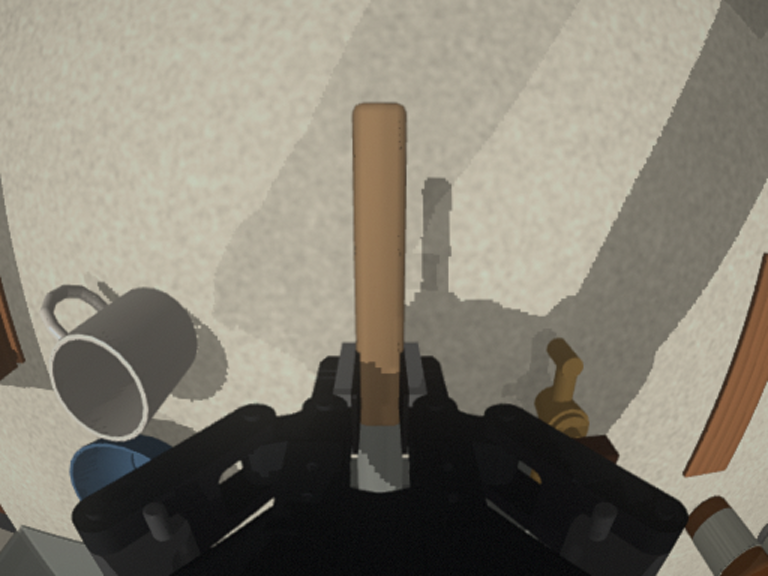

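The spreader is held straight and level: handle at (380,260), blade centre about 3.5 mm above the TCP. Lowering to slot height.

```bash
python3 -m jog '[[1,0,0,-0.8,0,0,0],[1,0,0,-1.5,0,0,0],[1,0,0,-1.97,0,0,0],[1,0,0,-1.97,0,0,0],[1,0,0,-1.97,0,0,0]]'
python3 - <<'E'
from fit import *
o=bot.get_obs();print(o['ee_pos'],o['tcp_rot'])
rgb,P=cloud('side'); save(rgb,'s1.png',(190,310,200,340),5)
e=o['ee_pos'];x,y,z=[P[...,i] for i in range(3)]; b=np.array([.998,-.0645])
s=(x-e[0])*b[0]+(y-e[1])*b[1]; t=-(x-e[0])*b[1]+(y-e[1])*b[0]
for a in np.arange(.04,.14,.01):
    k=(abs(t)<.02)&(s>=a)&(s<a+.01)&(z>.08)&(z<.13)
    if k.sum()>2: print(round(a,2),k.sum(),np.round(np.median(t[k]),4),np.round(np.percentile(z[k],[10,50,90]),4))
E
```

```text
time: 20.1
ee_pos: [0.3531, -0.2398, 0.1029]
tcp_rot: [-90.0, 0.0, 86.3]
wrist_force: [-0.7, 0.3, 0.6]
opening: 0.0129
[ 0.35312787 -0.23980575  0.10286881] [-9.00166350e+01  6.62704315e-03  8.63238730e+01]
0.04 20 -0.0025 [0.1033 0.1058 0.1073]
0.05 20 -0.0029 [0.1042 0.1059 0.1082]
0.06 19 -0.0009 [0.103  0.1053 0.1083]
0.07 20 -0.0017 [0.1016 0.1041 0.1071]
0.08 21 -0.0027 [0.1042 0.1058 0.1075]
0.09 21 -0.0011 [0.1014 0.1048 0.108 ]
0.1 16 -0.0025 [0.1038 0.1055 0.1074]
0.11 19 -0.0021 [0.1032 0.1056 0.1074]
```

View pics/s1.png

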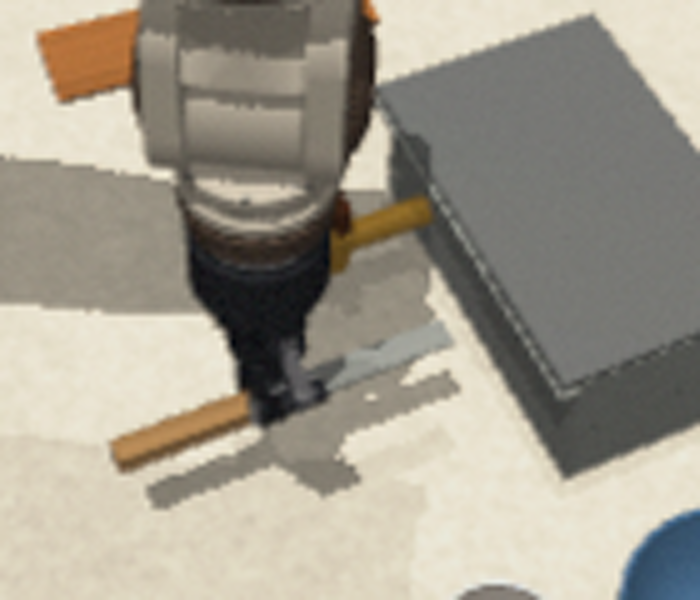

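The side crop shows the level blade, tip at (450,335), pointing squarely at the slot. Inserting.

```bash
python3 -m jog '[[1,0.5,-0.03,-0.01,0,0,0],[1,0.9,-0.06,-0.01,0,0,0],[1,1.3,-0.08,-0.01,0,0,0],[1,1.5,-0.1,-0.01,0,0,0],[1,1.5,-0.1,-0.01,0,0,0]]'
python3 -m jog '[[1,0.15,-0.01,0,0,0,0],[1,0.3,-0.02,0,0,0,0],[1,0.4,-0.03,0,0,0,0],[1,0.4,-0.03,0,0,0,0]]'
```

```text
time: 20.65
ee_pos: [0.3912, -0.2426, 0.1019]
tcp_rot: [-90.0, -0.0, 86.3]
wrist_force: [0.4, 0.3, -1.0]
opening: 0.0132
time: 21.05
ee_pos: [0.4007, -0.2434, 0.1021]
tcp_rot: [-90.0, 0.0, 86.3]
wrist_force: [-0.5, -0.5, -1.3]
opening: 0.0131
```

```bash
python3 -m jog '[[1,0.06,0,0,0,0,0],[1,0.12,-0.01,0,0,0,0],[1,0.18,-0.01,0,0,0,0],[1,0.18,-0.01,0,0,0,0]]'
```

```text
time: 21.45
ee_pos: [0.4051, -0.2436, 0.1021]
tcp_rot: [-90.0, -0.0, 86.3]
wrist_force: [0.0, 0.4, -0.5]
opening: 0.0132
```

```bash
python3 -m jog '[[1,0,0,0.1,0,0,0],[1,0,0,0.2,0,0,0],[1,0,0,0.4,0,0,0],[1,0,0,0.6,0,0,0],[1,0,0,0.6,0,0,0]]'
```

```text
time: 21.95
ee_pos: [0.4051, -0.2437, 0.1179]
tcp_rot: [-90.0, 0.0, 86.3]
wrist_force: [0.1, -0.2, -1.2]
opening: 0.0134
```

```bash
cat > lid.py <<'E'
from fit import *
def lid(cam='top'):
    rgb,P=cloud(cam)
    ux=np.array([.998,-.0645]);uy=np.array([.0645,.998]);o=np.array([.6055,-.1955])
    d=P[...,:2]-o; tx=d@ux; ty=d@uy; z=P[...,2]
    print(cam,'tx bins -> z')
    for a in np.arange(-.1,.13,.02):
        k=(abs(ty-.03)<.08)&(tx>=a)&(tx<a+.02)&(z>.08)
        if k.sum()>10: print(round(a,2),np.round(np.percentile(z[k],[10,50,90]),3),k.sum())
    return rgb,P
if __name__=='__main__':
    import sys
    lid(sys.argv[1])
E
python3 lid.py top
```

```text
top tx bins -> z
-0.1 [0.101 0.127 0.132] 315
-0.08 [0.126 0.129 0.132] 444
-0.06 [0.125 0.128 0.13 ] 442
-0.04 [0.124 0.126 0.129] 446
-0.02 [0.122 0.125 0.127] 430
0.0 [0.121 0.123 0.126] 434
0.02 [0.119 0.122 0.124] 425
0.04 [0.118 0.12  0.123] 418
0.06 [0.117 0.119 0.122] 334
```

The lid front is up by about 11 mm, so the pry works. Following the arc.

```bash
python3 -m jog '[[1,0.15,0,0.6,0,0,0],[1,0.35,-0.02,1.2,0,0,0],[1,0.55,-0.03,1.8,0,0,0],[1,0.75,-0.05,2.3,0,0,0],[1,0.95,-0.06,2.76,0,0,0]]'
python3 -m jog '[[1,0.25,-0.02,0.3,0,0,0],[1,0.5,-0.03,0.65,0,0,0],[1,0.75,-0.05,0.95,0,0,0],[1,1.1,-0.07,1.35,0,0,0],[1,1.1,-0.07,1.35,0,0,0]]'
python3 lid.py top
```

```text
time: 22.5
ee_pos: [0.4288, -0.2451, 0.1865]
tcp_rot: [-90.0, -0.0, 86.3]
wrist_force: [-0.1, 0.4, -2.9]
opening: 0.0132
time: 23.0
ee_pos: [0.4574, -0.2471, 0.2207]
tcp_rot: [-90.1, 0.0, 86.3]
wrist_force: [-0.6, 0.1, -0.6]
opening: 0.0128
top tx bins -> z
-0.1 [0.101 0.107 0.691] 386
-0.08 [0.102 0.107 0.113] 297
-0.04 [0.235 0.237 0.24 ] 258
-0.02 [0.213 0.222 0.232] 353
0.0 [0.19  0.199 0.208] 324
0.02 [0.166 0.176 0.185] 304
0.04 [0.143 0.152 0.162] 286
0.06 [0.12  0.129 0.138] 263
```

```bash
python3 -m jog '[[1,0.5,-0.03,0.2,0,0,0],[1,1,-0.06,0.4,0,0,0],[1,1.6,-0.1,0.5,0,0,0],[1,2.2,-0.14,0.5,0,0,0],[1,2.65,-0.17,0.5,0,0,0]]'
python3 -m jog '[[1,0,0,0,0,0,0],[1,-0.5,0.03,0,0,0,0]]'
python3 lid.py top
```

```text
time: 23.55
ee_pos: [0.5228, -0.2511, 0.2319]
tcp_rot: [-90.0, -0.0, 86.3]
wrist_force: [-1.3, 1.0, -0.2]
opening: 0.0135
time: 23.75
ee_pos: [0.5103, -0.2502, 0.2314]
tcp_rot: [-89.9, -0.0, 86.3]
wrist_force: [-1.1, -0.7, -0.6]
opening: 0.0133
top tx bins -> z
-0.1 [0.104 0.694 0.712] 1357
-0.08 [0.104 0.696 0.714] 1014
-0.06 [0.664 0.702 0.711] 368
-0.04 [0.665 0.69  0.699] 55
0.02 [0.259 0.27  0.273] 194
0.04 [0.185 0.228 0.271] 226
0.06 [0.086 0.109 0.151] 415
```

The lid stands at about 75°. I'll withdraw the spreader and park it on clear counter at (0.40, 0.0), since it goes back on the board last.

```bash
python3 -m jog '[[1,-1.5,0.1,0,0,0,0],[1,-3,0.2,0,0,0,0],[1,-4,1,0,0,0,0],[1,-4.4,2.5,0,0,0,0],[1,-4.4,4,0,0,0,-1]]'
python3 -m jog '[[1,0,1.5,-0.5,0,0,0],[1,0,3,-1,0,0,0],[1,0,4.5,-2.5,0,0,0],[1,0,5.5,-4,0,0,0],[1,0,6,-5.5,0,0,0]]'
python3 -m jog '[[1,0,0,-1,0,0,0],[1,0,0,-1.8,0,0,0],[1,0,0,-2.6,0,0,0],[1,0,0,-2.9,0,0,0],[1,0,0,-2.9,0,0,0]]'
```

```text
time: 24.3
ee_pos: [0.3982, -0.1498, 0.2327]
tcp_rot: [-90.1, 0.0, 81.1]
wrist_force: [0.5, -0.5, -0.4]
opening: 0.0131
time: 24.8
ee_pos: [0.3995, 0.0015, 0.0936]
tcp_rot: [-90.1, -0.0, 81.4]
wrist_force: [0.8, -0.3, -0.3]
opening: 0.0135
time: 25.3
ee_pos: [0.3992, -0.0004, 0.0218]
tcp_rot: [-89.9, 0.0, 81.3]
wrist_force: [-0.6, -0.5, -0.4]
opening: 0.0128
```

```bash
python3 -m jog '[[1,0,0,-0.3,0,0,0],[1,0,0,-0.5,0,0,0],[1,0,0,-0.56,0,0,0],[1,0,0,-0.6,0,0,0],[1,0,0,-0.6,0,0,0]]' 40
```

```text
time: 25.8
ee_pos: [0.4001, -0.0003, 0.0075]
tcp_rot: [-90.0, 0.0, 81.3]
wrist_force: [-0.2, 0.3, -0.4]
opening: 0.0133
```

```bash
python3 -m jog '[[1,0,0,-0.05,0,0,0],[1,0,0,-0.05,0,0,0]]'
python3 -m jog '[[0.6,0,0,0.05,0,0,0],[0.6,0,0,0.05,0,0,0],[0.5,0,0,0.1,0,0,0],[0.5,0,0,1.5,0,0,0],[0.5,0,0,3,0,0,0]]'
python3 -m jog '[[0.5,0,0,1.8,0,0,0],[0.3,0.5,1.8,3,0,0,0],[0.2,1,3.5,3,0,0,0],[0.1,1.3,5,3,0,0,0],[0.1,1.3,6.5,3,0,0,0]]'
python3 - <<'E'
from fit import *
rgb,P=cloud('top'); save(rgb,'t2.png',s=1.5)
x,y,z=[P[...,i] for i in range(3)]
for l in ['can1','spreader']:
  for r in bot.regions_of('top',l):
    if r['conf']<.2: continue
    q=P[r['pixels']];h=q[q[:,2]>np.nanpercentile(q[:,2],90)-.008]
    print(l,round(r['conf'],2),np.round(r['point']),rect(h),np.median(rgb[r['pixels']],0))
E
```

```text
time: 26.0
ee_pos: [0.4, -0.0003, 0.0061]
tcp_rot: [-90.0, -0.0, 81.3]
wrist_force: [-0.5, -0.3, -0.9]
opening: 0.0132
time: 26.5
ee_pos: [0.399, -0.0003, 0.0812]
tcp_rot: [-89.9, 0.0, 81.3]
wrist_force: [0.5, -0.1, 1.2]
opening: 0.0429
time: 27.0
ee_pos: [0.4331, 0.164, 0.1564]
tcp_rot: [-90.0, -0.0, 81.3]
wrist_force: [0.4, -1.3, -0.4]
opening: 0.077
can1 0.59 [143. 134.] (array([664.7, 332.6]), array([35.5, 39.6]), 36.3) [27. 76. 70.]
can1 0.57 [162. 106.] (array([631.2, 435.5]), array([39.2, 38.5]), 41.5) [51. 24. 63.]
can1 0.55 [233. 252.] (array([4.169e+02, 3.000e-01]), array([ 17.3, 207. ]), 81.2) [86. 80. 69.]
spreader 0.76 [233. 250.] (array([416. ,   0.6]), array([ 17.5, 208.9]), 81.2) [85. 79. 66.]
```

View pics/t2.png

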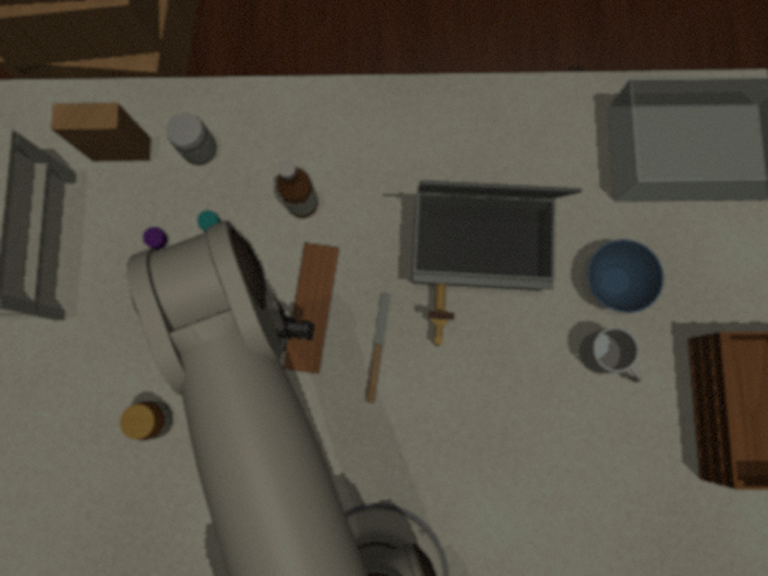

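The top view shows the lid open, the key crosswise at (440,316) and the spreader parked at (378,345). The arm hides the cans, so I'll use the wrist camera near them.

```bash
python3 -m jog '[[0.1,0.5,1,1,0,0,1],[0.1,1,2,2,0,0,2],[0.1,1,2.3,2,0,0,3],[0.1,1,2.3,2,0,0,3],[0.1,1,2.3,2,0,0,3]]'
cat > cans.py <<'E'
from fit import *
rgb,P=cloud('wrist')
for r in bot.regions_of('wrist','can1'):
    if r['conf']<.2: continue
    q=P[r['pixels']];q=q[~np.isnan(q[:,0])]
    if len(q)<30: continue
    h=q[abs(q[:,2]-.03)<.006]
    if len(h)<20: continue
    print(round(r['conf'],2),np.round(r['point']),rect(h),np.round(np.percentile(q[:,2],95),3),np.median(rgb[r['pixels']],0))
E
python3 cans.py; python3 -c "
from workcell import bot;o=bot.get_obs();print(o['ee_pos'],o['tcp_rot'])"
```

```text
time: 27.65
ee_pos: [0.4573, 0.2186, 0.2057]
tcp_rot: [-90.0, 0.0, 96.1]
wrist_force: [-0.2, 0.5, -0.4]
opening: 0.0769
0.98 [306. 314.] (array([659.5, 328.9]), array([39.8, 39.9]), 65.0) 0.032 [37. 79. 74.]
0.7 [269. 276.] (array([597.1, 264.7]), array([40.6, 40.4]), 7.6) 0.032 [ 96.  57. 113.]
0.6 [131. 233.] (array([419.6, 193.8]), array([40.4, 40.1]), 6.0) 0.032 [73. 70. 68.]
[0.45716148 0.21854859 0.20570932] [-8.99544889e+01  2.68946124e-02  9.61234818e+01]
```

The grey can near the board has been knocked from (0.458,0.230) to (0.420,0.194), beside the board edge. I grip it with the fingertips kept above board height.

```bash
python3 -m jog '[[0.2,-1.48,-0.99,-1,0,0,0],[0.2,-1.48,-0.99,-3,0,0,0],[0.2,-1.48,-0.99,-5,0,0,0],[0.2,-1.48,-0.99,-6.6,0,0,0],[0.2,-1.48,-0.99,-7.2,0,0,0]]'
python3 -m jog '[[0.2,0,0,-0.45,0,0,0],[0.2,0,0,-0.45,0,0,0],[1,0,0,-0.45,0,0,0],[1,0,0,-0.45,0,0,0],[1,0,0,-0.45,0,0,0]]' 50
python3 -m jog '[[1,0,0,0,0,0,0],[1,0,0,0,0,0,0],[1,0,0,0.5,0,0,0],[1,0,0,2,0,0,0],[1,0,0,4,0,0,0]]'
```

```text
time: 28.25
ee_pos: [0.4178, 0.1929, 0.0217]
tcp_rot: [-89.7, 0.1, 96.1]
wrist_force: [-0.7, -0.2, 1.3]
opening: 0.0683
time: 28.75
ee_pos: [0.4215, 0.1952, 0.0166]
tcp_rot: [-90.1, -0.0, 96.3]
wrist_force: [-1.8, -1.5, 6.1]
opening: 0.04
time: 29.25
ee_pos: [0.4193, 0.1944, 0.1155]
tcp_rot: [-89.8, 0.0, 96.3]
wrist_force: [1.6, 0.0, -0.7]
opening: 0.0399
```

```bash
python3 -m jog '[[1,0.5,-1,2,0,0,0],[1,1,-2.5,3.4,0,0,-1],[1,1.5,-4.5,3.4,0,0,-2],[1,2,-6.5,3.4,0,0,-2],[1,2.5,-8.5,3.4,0,0,-2]]'
python3 -m jog '[[1,0.7,-2,0,0,0,0],[1,1.5,-4,0,0,0,0],[1,2.3,-6,0,0,0,0],[1,3.1,-8,0,0,0,0],[1,3.14,-9,0,0,0,0]]'
python3 -m jog '[[1,0,0,0,0,0,0],[1,0,0,0,0,0,0],[1,0,0,0,0,0,0]]'
```

```text
time: 29.75
ee_pos: [0.4806, -0.0078, 0.2019]
tcp_rot: [-90.2, -0.0, 86.3]
wrist_force: [1.9, 1.2, -1.0]
opening: 0.0396
time: 30.25
ee_pos: [0.5594, -0.2336, 0.2005]
tcp_rot: [-90.1, 0.0, 86.2]
wrist_force: [-0.0, 1.4, 0.1]
opening: 0.0401
time: 30.55
ee_pos: [0.5585, -0.2303, 0.2006]
tcp_rot: [-90.0, -0.0, 86.3]
wrist_force: [0.4, 1.2, 0.1]
opening: 0.04
```

```bash
python3 -m jog '[[1,0.08,-0.48,-1,0,0,0],[1,0.08,-0.48,-2.5,0,0,0],[1,0.08,-0.48,-4,0,0,0],[1,0.08,-0.48,-4.8,0,0,0],[1,0.08,-0.48,-5.03,0,0,0]]'
python3 -m jog '[[1,0,0,0,0,0,0],[0.6,0,0,0,0,0,0],[0.3,0,0,0,0,0,0],[0.2,0,0,0.1,0,0,0]]'
python3 -m jog '[[0.2,0,0,1.5,0,0,0],[0.2,0,0,3,0,0,0],[0.2,0,0,4.5,0,0,0],[0.2,0,1,6,0,0,0],[0.2,-0.5,2.5,6,0,0,0]]'
python3 - <<'E'
from fit import *
rgb,P=cloud('top'); save(rgb,'t3.png',s=1.5)
for r in bot.regions_of('top','can1'):
    if r['conf']<.2: continue
    q=P[r['pixels']];h=q[q[:,2]>np.nanpercentile(q[:,2],90)-.008]
    print(round(r['conf'],2),np.round(r['point']),rect(h),np.round(np.nanpercentile(q[:,2],90),3),np.median(rgb[r['pixels']],0))
E
```

```text
time: 31.05
ee_pos: [0.5594, -0.2411, 0.072]
tcp_rot: [-89.8, -0.1, 86.4]
wrist_force: [0.7, 0.9, -0.8]
opening: 0.0399
time: 31.45
ee_pos: [0.561, -0.2432, 0.0778]
tcp_rot: [-90.1, 0.0, 86.3]
wrist_force: [-0.2, 0.7, -0.0]
opening: 0.0672
time: 31.95
ee_pos: [0.5502, -0.1816, 0.2328]
tcp_rot: [-90.5, 0.1, 86.2]
wrist_force: [0.9, 0.6, -0.4]
opening: 0.0685
0.72 [177. 131.] (array([573.1, 358.6]), array([40. , 38.8]), 43.8) 0.035 [56.  58.  52.5]
0.71 [161. 104.] (array([630.6, 436.3]), array([39.1, 39.9]), 69.9) 0.035 [54. 28. 65.]
0.64 [146. 140.] (array([663., 331.]), array([39.5, 40.2]), 2.3) 0.035 [27. 77. 71.]
0.55 [170. 162.] (array([601.4, 267.5]), array([38.8, 41.2]), 9.3) 0.035 [56. 29. 68.]
```

```bash
python3 -m jog '[[0.2,-0.8,1.5,0,0,0,1],[0.2,-1.5,3.5,0,0,0,2],[0.2,-1.5,5.5,0,0,0,3.5],[0.2,-1.5,7.5,0,0,0,5],[0.2,-1.5,9.5,0,0,0,6.5]]'
python3 -m jog '[[0.2,0.4,2,0,0,0,1],[0.2,0.8,4,0,0,0,2],[0.2,1.2,6,0,0,0,3],[0.2,1.6,8,0,0,0,4],[0.2,2,10,0,0,0,4.1]]'
python3 -m jog '[[0.2,0.3,1.6,-0.4,0,0,0],[0.2,0.3,2.4,-0.8,0,0,0],[0.2,0.3,2.4,-0.8,0,0,0],[0.2,0.3,2.4,-0.8,0,0,0]]'
python3 cans.py; python3 -c "
from workcell import bot;o=bot.get_obs();print(o['ee_pos'],o['tcp_rot'])"
```

```text
time: 32.55
ee_pos: [0.5103, 0.0556, 0.2274]
tcp_rot: [-90.1, 0.0, 119.1]
wrist_force: [1.9, 0.1, -0.4]
opening: 0.0682
time: 33.05
ee_pos: [0.5599, 0.3012, 0.2271]
tcp_rot: [-90.0, 0.0, 139.5]
wrist_force: [1.4, 0.2, 0.1]
opening: 0.0685
time: 33.45
ee_pos: [0.567, 0.3587, 0.2063]
tcp_rot: [-89.9, 0.0, 139.3]
wrist_force: [0.1, 0.2, 0.4]
opening: 0.0681
0.96 [196. 178.] (array([659.8, 330.1]), array([41. , 39.4]), 44.7) 0.032 [ 64. 131. 124.]
0.94 [237. 252.] (array([627.9, 434.5]), array([40.2, 40.9]), 40.6) 0.032 [62. 39. 73.]
0.81 [161. 246.] (array([570.4, 356.3]), array([41.4, 40.1]), 48.5) 0.032 [60. 60. 56.]
0.71 [119. 177.] (array([598.3, 265.4]), array([40.3, 40.1]), 10.9) 0.032 [ 96.  61. 110.]
[0.56738179 0.35796537 0.20752995] [-9.00384149e+01  2.89159831e-02  1.39217861e+02]
```

```bash
python3 -m jog '[[0.2,0.15,-0.08,-1,0,0,0],[0.2,0.15,-0.08,-3,0,0,0],[0.2,0.15,-0.08,-5,0,0,0],[0.2,0.15,-0.08,-6.6,0,0,0],[0.2,0.15,-0.08,-7.3,0,0,0]]'
python3 -m jog '[[0.2,0,0,-0.42,0,0,0],[0.2,0,0,-0.42,0,0,0],[1,0,0,-0.42,0,0,0],[1,0,0,-0.42,0,0,0],[1,0,0,-0.42,0,0,0]]' 50
python3 -m jog '[[1,0,0,0,0,0,0],[1,0,0,0,0,0,0],[1,0,0,0.5,0,0,0],[1,0,0,2,0,0,0],[1,0,0,4,0,0,0]]'
```

```text
time: 34.05
ee_pos: [0.5695, 0.3546, 0.0205]
tcp_rot: [-89.8, -0.1, 139.2]
wrist_force: [-0.7, -0.4, 0.7]
opening: 0.0688
time: 34.55
ee_pos: [0.5721, 0.3578, 0.0162]
tcp_rot: [-90.2, 0.1, 139.3]
wrist_force: [-0.9, -2.0, 5.7]
opening: 0.0402
time: 35.05
ee_pos: [0.5698, 0.3567, 0.1135]
tcp_rot: [-89.8, -0.1, 139.3]
wrist_force: [1.6, 0.6, 0.2]
opening: 0.04
```

```bash
python3 -m jog '[[1,0,0,2,0,0,0],[1,-0.4,-1,4,0,0,0],[1,-1,-3,4.6,0,0,-1.5],[1,-1.6,-5,4.6,0,0,-3],[1,-2,-7,4.6,0,0,-4.5]]'
python3 -m jog '[[1,0,-2,0,0,0,-1.5],[1,0,-4,0,0,0,-3],[1,0,-6,0,0,0,-4.5],[1,0,-8,0,0,0,-6],[1,0.8,-10,0,0,0,-6.1]]'
python3 -m jog '[[1,0.6,-1.5,0,0,0,0],[1,1,-3,0,0,0,0],[1,1,-3,0,0,0,0],[1,1,-3,0,0,0,0]]'
```

```text
time: 35.55
ee_pos: [0.5228, 0.1929, 0.2311]
tcp_rot: [-90.2, 0.0, 116.6]
wrist_force: [1.3, -0.3, -0.6]
opening: 0.0399
time: 36.05
ee_pos: [0.5408, -0.0546, 0.2312]
tcp_rot: [-90.2, 0.0, 86.0]
wrist_force: [1.7, 0.9, 0.4]
opening: 0.04
time: 36.45
ee_pos: [0.5669, -0.1283, 0.2293]
tcp_rot: [-90.0, -0.0, 86.2]
wrist_force: [-0.3, 0.5, -0.3]
opening: 0.04
```

```bash
python3 -m jog '[[1,0,-0.4,-0.5,0,0,0],[1,0,-0.58,-2,0,0,0],[1,0,-0.58,-4,0,0,0],[1,0,-0.58,-5.7,0,0,0],[1,0,-0.58,-6.17,0,0,0]]'
python3 -m jog '[[1,0,0,0,0,0,0],[0.6,0,0,0,0,0,0],[0.3,0,0,0,0,0,0],[0.2,0,0,0.1,0,0,0]]'
python3 -m jog '[[0.2,0,0,1.5,0,0,0],[0.2,0,0,3,0,0,0],[0.2,0,0,4.5,0,0,0],[0.2,0,0,6,0,0,0],[0.2,-1,0,7,0,0,0]]'
python3 -m jog '[[0.6,-2,0,0,0,0,0],[0.6,-4,0,0,0,0,0],[0.6,-6,0,0,0,0,0],[0.6,-6,0,0,0,0,0]]'
python3 lid.py top
python3 - <<'E'
from fit import *
rgb,P=cloud('top'); save(rgb,'t4.png',(110,260,240,400),4.5)
rgb,P=cloud('wrist')
for r in bot.regions_of('wrist','can1'):
    if r['conf']<.2: continue
    q=P[r['pixels']];print(r['conf'],np.round(r['point']),np.nanmedian(q,0),np.median(rgb[r['pixels']],0))
E
```

```text
time: 36.95
ee_pos: [0.5643, -0.1402, 0.0703]
tcp_rot: [-89.7, -0.1, 86.4]
wrist_force: [2.6, -1.2, 2.3]
opening: 0.0395
time: 37.35
ee_pos: [0.5674, -0.142, 0.0778]
tcp_rot: [-90.1, 0.0, 86.3]
wrist_force: [-0.1, -0.1, 0.2]
opening: 0.0673
time: 37.85
ee_pos: [0.5435, -0.1421, 0.2544]
tcp_rot: [-90.2, 0.0, 86.3]
wrist_force: [-0.4, 0.4, 0.1]
opening: 0.0687
time: 38.25
ee_pos: [0.3877, -0.1417, 0.2541]
tcp_rot: [-90.2, 0.1, 86.2]
wrist_force: [1.5, -0.7, 0.1]
opening: 0.034
top tx bins -> z
-0.1 [0.1   0.103 0.105] 86
-0.08 [0.1   0.105 0.113] 143
-0.06 [0.083 0.087 0.089] 98
-0.04 [0.084 0.087 0.089] 75
0.02 [0.261 0.27  0.272] 187
0.04 [0.187 0.23  0.271] 226
0.06 [0.086 0.109 0.152] 415
0.73 [296. 259.] [ 0.56800148 -0.14304835  0.08597712] [65. 65. 65.]
0.65 [254. 478.] [0.59285182 0.25536294 0.02783861] [85.  49.  94.5]
0.53 [276. 490.] [0.65330061 0.31911708 0.02721577] [36.5 74.5 70. ]
0.42 [263.  68.] [ 0.55195999 -0.48098238  0.03420777] [56. 73. 88.]
```

View pics/t4.png

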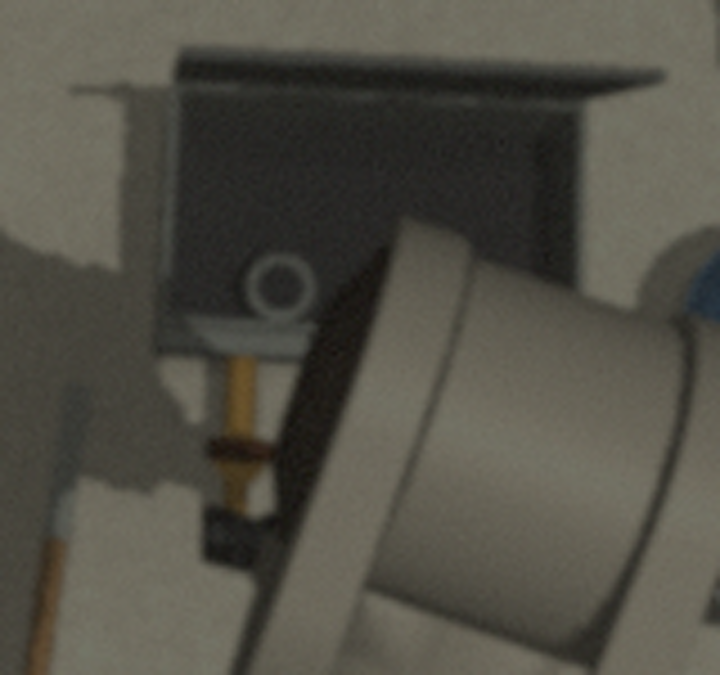

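One can is visible in the tank at (280,288); the arm hides the other. Both the lid and the key are unchanged. I go over the lid to its back side with closed fingers, to push it shut, and check the tank interior on the way.

```bash
python3 -m jog '[[1,1,-1,1,0,0,0],[1,2.5,-2.3,2.3,0,0,0],[1,4,-2.3,2.3,0,0,0],[1,5.5,-2.3,2.3,0,0,0],[1,5.5,-2.3,2.3,0,0,0]]'
python3 - <<'E'
from fit import *
rgb,P=cloud('wrist'); save(rgb,'w6.png')
for r in bot.regions_of('wrist','can1'):
    if r['conf']<.2: continue
    q=P[r['pixels']];print(round(r['conf'],2),np.round(r['point']),np.nanmedian(q,0),np.median(rgb[r['pixels']],0))
E
python3 -m jog '[[1,1.5,0,0,0,0,0],[1,3,0,0,0,0,0],[1,4.5,0,0,0,0,0],[1,5.5,0,0,0,0,0],[1,6,0,0,0,0,0]]'
```

```text
time: 38.95
ee_pos: [0.5343, -0.1997, 0.3048]
tcp_rot: [-89.7, -0.1, 86.4]
wrist_force: [0.2, 1.4, -0.9]
opening: 0.0002
0.98 [180. 220.] [ 0.55751317 -0.24166545  0.08578103] [89. 89. 85.]
0.82 [176. 296.] [ 0.56176123 -0.14339508  0.08605587] [91. 91. 88.]
0.72 [202. 505.] [0.65709081 0.31394922 0.02371257] [48. 89. 84.]
0.69 [173. 494.] [0.59580553 0.25473419 0.02989548] [110.  65. 127.]
time: 39.55
ee_pos: [0.6808, -0.1992, 0.3082]
tcp_rot: [-89.9, -0.0, 86.3]
wrist_force: [0.5, 0.1, -0.0]
opening: -0.0003
```

View pics/w6.png

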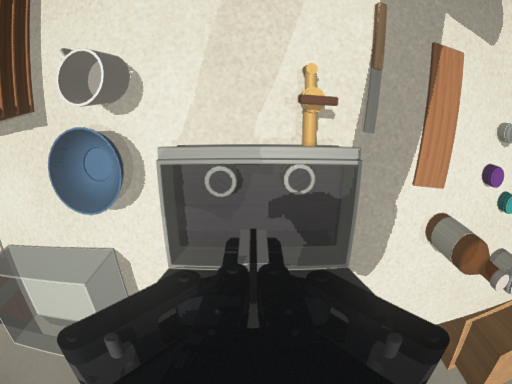

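Both canisters stand upright in the tank at (220,180) and (298,178). Now I lower the fingers behind the lid edge and push it forward.

```bash
python3 -m jog '[[1,0,0,-0.8,0,0,0],[1,0,0,-1.6,0,0,0],[1,0,0,-2.3,0,0,0],[1,0,0,-2.3,0,0,0]]'
python3 -m jog '[[1,-0.4,0.03,0,0,0,0],[1,-0.8,0.06,0,0,0,0],[1,-1.2,0.08,0,0,0,0],[1,-1.6,0.1,0,0,0,0]]'
```

```text
time: 39.95
ee_pos: [0.6784, -0.1993, 0.2496]
tcp_rot: [-89.8, -0.0, 86.3]
wrist_force: [-0.4, 0.6, -0.3]
opening: 0.0001
time: 40.35
ee_pos: [0.6391, -0.197, 0.2536]
tcp_rot: [-90.1, 0.0, 86.3]
wrist_force: [0.5, -0.4, 0.0]
opening: 0.0001
```

```bash
python3 -m jog '[[1,-0.66,0.04,-0.4,0,0,0],[1,-1.54,0.1,-0.96,0,0,0],[1,-2.32,0.15,-1.67,0,0,0],[1,-2.96,0.19,-2.5,0,0,0],[1,-2.96,0.19,-2.5,0,0,0]]'
python3 lid.py top
python3 -m jog '[[1,-0.25,0.02,-0.45,0,0,0],[1,-0.48,0.03,-0.92,0,0,0],[1,-0.65,0.04,-1.4,0,0,0],[1,-0.82,0.05,-1.92,0,0,0],[1,-0.82,0.05,-1.92,0,0,0]]'
```

```text
time: 40.85
ee_pos: [0.563, -0.1919, 0.1885]
tcp_rot: [-89.8, -0.0, 86.3]
wrist_force: [0.4, -0.6, -0.9]
opening: 0.0001
top tx bins -> z
-0.1 [0.647 0.66  0.665] 1237
-0.08 [0.19  0.658 0.668] 1568
-0.06 [0.185 0.666 0.671] 1697
-0.04 [0.176 0.666 0.671] 1282
-0.02 [0.164 0.657 0.668] 715
0.0 [0.15  0.155 0.657] 272
0.02 [0.139 0.143 0.148] 216
0.04 [0.128 0.133 0.137] 225
0.06 [0.118 0.123 0.127] 216
time: 41.4
ee_pos: [0.5456, -0.1911, 0.1418]
tcp_rot: [-90.0, 0.0, 86.3]
wrist_force: [-0.5, 0.3, -0.1]
opening: -0.0003
```

Lid following. Press to fully closed.

```bash
python3 -m jog '[[1,0,0,-0.4,0,0,0],[1,-0.05,0,-0.8,0,0,0],[1,-0.05,0,-0.98,0,0,0],[1,-0.05,0,-1,0,0,0],[1,-0.05,0,-1,0,0,0]]'
```

```text
time: 41.9
ee_pos: [0.5439, -0.1911, 0.117]
tcp_rot: [-90.0, 0.0, 86.3]
wrist_force: [-2.0, 0.4, 4.5]
opening: 0.0
```

```bash
python3 -m jog '[[1,0,0,-0.06,0,0,0],[1,0,0,-0.12,0,0,0],[1,0,0,-0.12,0,0,0]]'
```

```text
time: 42.2
ee_pos: [0.544, -0.1911, 0.1168]
tcp_rot: [-90.2, 0.1, 86.3]
wrist_force: [-8.8, 2.7, 24.5]
opening: -0.0001
```

```bash
python3 -m jog '[[1,0,0,1.5,0,0,0],[0.6,-1,0.5,3,0,0,0],[0.5,-2.5,2.2,3.2,0,0,-1],[0.5,-4,4,3.2,0,0,-1],[0.5,-5.5,5.6,3.2,0,0,-1]]'
python3 -m jog '[[0.5,-0.3,1,0,0,0,0],[0.5,-0.3,2,0,0,0,0],[0.5,-0.3,2,0,0,0,0],[0.5,-0.3,2,0,0,0,0]]'
python3 lid.py top
python3 - <<'E'
from fit import *
rgb,P=cloud('wrist')
o=bot.get_obs();print(o['ee_pos'],o['tcp_rot'])
x,y,z=[P[...,i] for i in range(3)]
for nm,b,lo,hi in (('handle',(abs(x-.42)<.13)&(abs(y)<.06),.0135,.03),('board',(abs(x-.49)<.15)&(abs(y-.125)<.06),.004,.0125),('key',(abs(x-.465)<.03)&(abs(y+.117)<.035),.085,.115)):
    m=(b&(z>lo)&(z<hi)).astype(np.uint8); k,lab,st,_=cv2.connectedComponentsWithStats(m)
    if k<2: continue
    i=1+np.argmax(st[1:,4]); print(nm,st[i,4],rect(P[lab==i]),np.median(P[lab==i][:,2]))
E
```

```text
time: 42.7
ee_pos: [0.4189, -0.065, 0.1934]
tcp_rot: [-90.0, -0.0, 81.2]
wrist_force: [0.1, 0.6, 0.5]
opening: 0.0427
time: 43.1
ee_pos: [0.4125, -0.0157, 0.1933]
tcp_rot: [-90.0, 0.0, 81.4]
wrist_force: [0.7, -0.9, -0.8]
opening: 0.0426
top tx bins -> z
-0.1 [0.103 0.117 0.121] 193
-0.08 [0.116 0.118 0.121] 347
-0.06 [0.116 0.118 0.121] 381
-0.04 [0.116 0.118 0.121] 391
-0.02 [0.116 0.118 0.121] 436
0.0 [0.116 0.118 0.121] 436
0.02 [0.116 0.118 0.121] 426
0.04 [0.116 0.118 0.121] 431
0.06 [0.116 0.118 0.121] 329
[ 0.41254189 -0.0164579   0.19309746] [-8.99901573e+01  1.33146527e-02  8.12744120e+01]
handle 1506 (array([363.7,   5.1]), array([ 16.2, 108.5]), 81.5) 0.01843346001239031
board 8197 (array([481.2, 127.6]), array([ 71.2, 228.4]), 81.5) 0.008702762169698869
key 742 (array([ 463. , -116.5]), array([46.2, 11.4]), 85.4) 0.10054957454260166
```

The lid is flat and the key is still at 85.4° and home. Picking up the spreader again.

```bash
python3 -m jog '[[0.5,-0.5,0.63,-2,0,0,0],[0.5,-0.5,0.63,-4,0,0,0],[0.5,-0.5,0.63,-6,0,0,0],[0.5,-0.5,0.63,-7,0,0,0],[0.5,-0.5,0.63,-7.45,0,0,0]]'
python3 -m jog '[[0.6,0,0,0,0,0,0],[1,0,0,0,0,0,0],[1,0,0,0,0,0,0],[1,0,0,0,0,0,0],[1,0,0,0,0,0,0]]' 60
python3 -m jog '[[1,0,0,0.5,0,0,0],[1,0,0,1.5,0,0,0],[1,0,0,3,0,0,0],[1,0,0,3,0,0,0],[1,0,0,3,0,0,0]]'
```

```text
time: 43.7
ee_pos: [0.398, -0.001, 0.0039]
tcp_rot: [-89.7, 0.0, 81.2]
wrist_force: [0.3, 0.3, -0.3]
opening: 0.0426
time: 44.2
ee_pos: [0.4013, -0.0004, 0.0089]
tcp_rot: [-90.2, -0.0, 81.3]
wrist_force: [-0.8, -2.0, 6.7]
opening: 0.014
time: 44.7
ee_pos: [0.4007, -0.0002, 0.0835]
tcp_rot: [-90.2, -0.0, 81.3]
wrist_force: [-0.4, -0.1, -0.7]
opening: 0.014
```

```bash
python3 -m jog '[[1,0.8,1.3,0,0,0,0],[1,1.6,2.6,0,0,0,0],[1,2.4,3.9,0,0,0,0],[1,3.13,5.14,0,0,0,0],[1,3.13,5.14,0,0,0,0]]'
python3 -m jog '[[1,0,0,-1,0,0,0],[1,0,0,-1.8,0,0,0],[1,0,0,-2.2,0,0,0],[1,0,0,-2.4,0,0,0],[1,0,0,-2.4,0,0,0]]'
```

```text
time: 45.2
ee_pos: [0.479, 0.1311, 0.0806]
tcp_rot: [-89.9, -0.0, 81.5]
wrist_force: [0.4, -1.3, -1.8]
opening: 0.0139
time: 45.7
ee_pos: [0.4778, 0.128, 0.0216]
tcp_rot: [-90.0, 0.0, 81.3]
wrist_force: [-0.0, -0.1, -0.7]
opening: 0.014
```

```bash
python3 -m jog '[[1,0,0,-0.06,0,0,0],[1,0,0,-0.12,0,0,0],[1,0,0,-0.16,0,0,0],[1,0,0,-0.18,0,0,0],[1,0,0,-0.18,0,0,0]]' 30
```

```text
time: 46.2
ee_pos: [0.4782, 0.1283, 0.0175]
tcp_rot: [-90.0, -0.0, 81.3]
wrist_force: [-0.6, -0.2, -0.4]
opening: 0.014
```

```bash
python3 -m jog '[[1,0,0,-0.02,0,0,0],[0.7,0,0,0,0,0,0],[0.5,0,0,0.02,0,0,0],[0.5,0,0,0.05,0,0,0]]'
python3 -m jog '[[0.5,0,0,1,0,0,0],[0.5,0,0,2.5,0,0,0],[0.5,0,0,4,0,0,0],[0.5,0,0,6,0,0,0],[0.5,0,0,8,0,0,0]]'
python3 - <<'E'
from fit import *
rgb,P=cloud('wrist'); save(rgb,'w7.png',s=1.4)
x,y,z=[P[...,i] for i in range(3)]
for nm,b,lo,hi in (('spr',(abs(x-.49)<.15)&(abs(y-.125)<.06),.0145,.035),('board',(abs(x-.49)<.15)&(abs(y-.125)<.06),.004,.0125),('key',(abs(x-.465)<.03)&(abs(y+.117)<.035),.085,.115),('lid',(abs(x-.6)<.1)&(abs(y+.195)<.14),.105,.2)):
    m=(b&(z>lo)&(z<hi)).astype(np.uint8); k,lab,st,_=cv2.connectedComponentsWithStats(m)
    if k<2: continue
    i=1+np.argmax(st[1:,4]); q=P[lab==i]; print(nm,st[i,4],rect(q),np.percentile(q[:,2],[5,50,95]))
E
```

```text
time: 46.6
ee_pos: [0.4782, 0.1283, 0.0188]
tcp_rot: [-90.0, -0.0, 81.3]
wrist_force: [0.7, -0.1, -0.2]
opening: 0.0427
time: 47.1
ee_pos: [0.4776, 0.1281, 0.2205]
tcp_rot: [-90.0, 0.0, 81.3]
wrist_force: [1.7, 0.8, 0.1]
opening: 0.0424
spr 2317 (array([490. , 126.8]), array([ 17.6, 209.6]), 80.8) [0.01831993 0.02512841 0.02760948]
board 8204 (array([491.2, 126.2]), array([ 70.8, 249.5]), 81.5) [0.00732892 0.00864556 0.00989907]
key 410 (array([ 463.7, -115.7]), array([46.8, 11.8]), 84.7) [0.08649725 0.10056554 0.1023815 ]
lid 7235 (array([ 580.4, -202.2]), array([132.1, 295.2]), 30.1) [0.11574871 0.11730069 0.11830494]
```

View pics/w7.png

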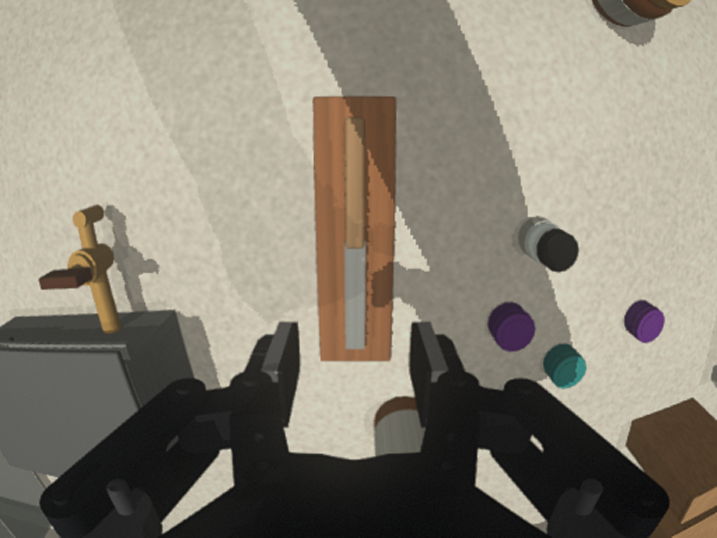

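The spreader lies centred lengthwise on its board, the lid is flat, the key is crosswise and home, and the bystanders are where they were. Handing in.

```bash
python3 -c "
from workcell import bot
print(bot.get_obs()['time'], bot.job_done())"
```

```text
the job is handed in; nothing more can be done
47.15 None
```

The job is done and was handed in at 47 s. I shut the tap, prised the lid open with the blade, put both steel canisters in the tank, pressed the lid shut and laid the spreader back on its board.

**Last checks**
- **Tap:** the plug sank 6.0 mm and stayed home. The bar reads 84.7–85.4° against 86.4° for shut, about 0.03 rad off. My first two releases left it turned past shut, by 5° and then 13°. I regripped and corrected it, and it has held since. One reading while correcting the handle showed 37 N of downward force at the wrist, above the 10 to 25 N recommended for pressing the plug.
- **Canisters:** both stood upright in the tank just before the lid closed. One had been knocked aside earlier and was found again with the wrist camera.
- **Lid:** its top is level at 117–118 mm along its whole depth, and the press met a hard stop.
- **Spreader:** it lies about 1 mm from the board's centre and within 1° of its length.
- **Other things:** the spice jar and the coloured look-alikes looked unmoved in the last picture. I did not measure the bystanders again, and the mug, bowl and honey jar were out of that view. No check failed at the end.

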